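Rewind the sampler and load it

TASK

Get the drip sampler ready for its next run: wind its rewind crank clockwise until it suddenly goes slack and no further than one turn beyond that, so that the carriage has come out from under the hood. Then stand every sample pod upright in a dished seat of the carriage, one pod to a seat, so that its round base settles fully home, and when all are in, push the clamp lever on the hood over to the back. Leave the other things on the bench where they are.

Things in the scene. Friction and masses are not known exactly. Their poses are not given: they have to be found in the camera images.
- sampler: the drip sampler, fixed: grey base plate 216 x 288 mm with a white hood 102 x 288 mm over its rear half, roof top 42 mm above the bench. Origin: on the bench under the middle of the hood. z up; -x is its front, where the carriage comes out (in the room roughly +y); y along its length. The plate reaches 160 mm in front of the origin, the hood 50 mm in front to 52 mm behind
- crank_axis (a point): the axis of the rewind crank (vertical) at the height of the middle of the crank's knob, 85 mm above the bench; the crank is on the hood roof
- knob (a point): the middle of the crank's upright black knob, which spins freely on its pin: 20 mm across, 40 mm tall (20 mm above and below this point), on a circle of 45 mm radius about crank_axis; the crank arm runs just below it. Hold the knob from above and lead it round clockwise seen from above
- crank (a joint): angle of the rewind crank, rad, growing clockwise seen from above; a turn (6.28) brings the carriage out 30 mm. Starts at 0 to 5.6. Turns easily (1 N at the knob) to about 6.6 rad, then takes about 6 N against a brake; at about 19 rad the brake lets go, the resistance suddenly drops to 1 N and the crank turns on freely: stop there, one turn beyond is the limit. Do not wind back
- carriage (a joint): how far the aluminium carriage has come out from under the hood, m (grows towards the sampler's front, driven by the crank): 0 to 0.027 at the start, about 0.091 where the brake lets go; more than 0.125 is too far
- seat_1 (a point): dished seat 1 of 4, in a row 62 mm apart on the carriage: its vertical axis at the foot of its grey cup, 18 mm above the bench; z up. The cup is an open cone 15 mm high, inner diameter 55 mm at the rim, 27 mm at the foot. Under the hood at first; with the carriage out its axis is 54 mm or more in front of the hood. A pod that is home has its pod_mid point 39 mm above this one
- seat_2 (a point): dished seat 2 of 4, in a row 62 mm apart on the carriage: its vertical axis at the foot of its grey cup, 18 mm above the bench; z up. The cup is an open cone 15 mm high, inner diameter 55 mm at the rim, 27 mm at the foot. Under the hood at first; with the carriage out its axis is 54 mm or more in front of the hood. A pod that is home has its pod_mid point 39 mm above this one
- seat_3 (a point): dished seat 3 of 4, in a row 62 mm apart on the carriage: its vertical axis at the foot of its grey cup, 18 mm above the bench; z up. The cup is an open cone 15 mm high, inner diameter 55 mm at the rim, 27 mm at the foot. Under the hood at first; with the carriage out its axis is 54 mm or more in front of the hood. A pod that is home has its pod_mid point 39 mm above this one
- seat_4 (a point): dished seat 4 of 4, in a row 62 mm apart on the carriage: its vertical axis at the foot of its grey cup, 18 mm above the bench; z up. The cup is an open cone 15 mm high, inner diameter 55 mm at the rim, 27 mm at the foot. Under the hood at first; with the carriage out its axis is 54 mm or more in front of the hood. A pod that is home has its pod_mid point 39 mm above this one
- pod_1_mid (a point): the centre (36 mm above the foot) of sample pod 1: closed white plastic pod 72 mm tall, straight body 50 mm across from 19 to 52 mm above the foot, grey cap 43 mm across above that; smooth, weighted, rounded base narrowing to a flat foot 32 mm across, on which it stands on the bench. z along it, upwards. 0.08 to 0.17 kg. All alike; two to four are there (None: absent)
- pod_1: the same pod 1: origin at the middle of its foot, z along its axis, upwards. Set down a little askew on the bench it rights itself; in a seat it can stay leaning, so set it in upright
- pod_2_mid (a point): the centre (36 mm above the foot) of sample pod 2: closed white plastic pod 72 mm tall, straight body 50 mm across from 19 to 52 mm above the foot, grey cap 43 mm across above that; smooth, weighted, rounded base narrowing to a flat foot 32 mm across, on which it stands on the bench. z along it, upwards. 0.08 to 0.17 kg. All alike; two to four are there (None: absent)
- pod_2: the same pod 2: origin at the middle of its foot, z along its axis, upwards. Set down a little askew on the bench it rights itself; in a seat it can stay leaning, so set it in upright
- pod_3_mid (a point): the centre (36 mm above the foot) of sample pod 3: closed white plastic pod 72 mm tall, straight body 50 mm across from 19 to 52 mm above the foot, grey cap 43 mm across above that; smooth, weighted, rounded base narrowing to a flat foot 32 mm across, on which it stands on the bench. z along it, upwards. 0.08 to 0.17 kg. All alike; two to four are there (None: absent)
- pod_3: the same pod 3: origin at the middle of its foot, z along its axis, upwards. Set down a little askew on the bench it rights itself; in a seat it can stay leaning, so set it in upright
- pod_4_mid (a point): the centre (36 mm above the foot) of sample pod 4: closed white plastic pod 72 mm tall, straight body 50 mm across from 19 to 52 mm above the foot, grey cap 43 mm across above that; smooth, weighted, rounded base narrowing to a flat foot 32 mm across, on which it stands on the bench. z along it, upwards. 0.08 to 0.17 kg. All alike; two to four are there (None: absent)
- pod_4: the same pod 4: origin at the middle of its foot, z along its axis, upwards. Set down a little askew on the bench it rights itself; in a seat it can stay leaning, so set it in upright
- clamp (a joint): the clamp lever on the hood roof (turns on a grey block 70 x 50 x 25 mm), rad: 0 at the start, leaning to the sampler's front; 1.0 pushed right over towards its back (+x). It stays where it is left, and is over when it reads more than 0.75
- clamp_tip (a point): the middle of the black ball, 26 mm across, at the end of the clamp lever (45 mm long); 103 mm above the bench at either end of its swing, in which it moves 43 mm
- jar_mid (a point): a bystander, leave alone: plastic jar with a blue screw lid, 57 mm across, 60 mm tall; centre
- small_tape_mid (a point): a bystander, leave alone: small roll of black tape, 53 mm across, 19 mm tall; centre
- large_tape_mid (a point): a bystander, leave alone: roll of masking tape, 100 mm across, 25 mm tall; centre

How it is judged (in metres and radians):
On the way, in this order (a step that is already met when the one before it is completed fails the run):
1. the crank has been wound until it goes slack: the carriage is out 88 mm or more (value of joint carriage above 0.088 m), for 0.2 s.
2. every pod stands home in a seat (((horizontal distance between pod_1_mid and seat_1 below 0.005 m and z of pod_1_mid in the frame of seat_1 between 0.0354 and 0.0434 m and angle between pod_1_mid's own z axis and vertical below 0.2 rad) or (horizontal distance between pod_1_mid and seat_2 below 0.005 m and z of pod_1_mid in the frame of seat_2 between 0.0354 and 0.0434 m and angle between pod_1_mid's own z axis and vertical below 0.2 rad) or (horizontal distance between pod_1_mid and seat_3 below 0.005 m and z of pod_1_mid in the frame of seat_3 between 0.0354 and 0.0434 m and angle between pod_1_mid's own z axis and vertical below 0.2 rad) or (horizontal distance between pod_1_mid and seat_4 below 0.005 m and z of pod_1_mid in the frame of seat_4 between 0.0354 and 0.0434 m and angle between pod_1_mid's own z axis and vertical below 0.2 rad)) and ((horizontal distance between pod_2_mid and seat_1 below 0.005 m and z of pod_2_mid in the frame of seat_1 between 0.0354 and 0.0434 m and angle between pod_2_mid's own z axis and vertical below 0.2 rad) or (horizontal distance between pod_2_mid and seat_2 below 0.005 m and z of pod_2_mid in the frame of seat_2 between 0.0354 and 0.0434 m and angle between pod_2_mid's own z axis and vertical below 0.2 rad) or (horizontal distance between pod_2_mid and seat_3 below 0.005 m and z of pod_2_mid in the frame of seat_3 between 0.0354 and 0.0434 m and angle between pod_2_mid's own z axis and vertical below 0.2 rad) or (horizontal distance between pod_2_mid and seat_4 below 0.005 m and z of pod_2_mid in the frame of seat_4 between 0.0354 and 0.0434 m and angle between pod_2_mid's own z axis and vertical below 0.2 rad)) and ((horizontal distance between pod_3_mid and seat_1 below 0.005 m and z of pod_3_mid in the frame of seat_1 between 0.0354 and 0.0434 m and angle between pod_3_mid's own z axis and vertical below 0.2 rad) or (horizontal distance between pod_3_mid and seat_2 below 0.005 m and z of pod_3_mid in the frame of seat_2 between 0.0354 and 0.0434 m and angle between pod_3_mid's own z axis and vertical below 0.2 rad) or (horizontal distance between pod_3_mid and seat_3 below 0.005 m and z of pod_3_mid in the frame of seat_3 between 0.0354 and 0.0434 m and angle between pod_3_mid's own z axis and vertical below 0.2 rad) or (horizontal distance between pod_3_mid and seat_4 below 0.005 m and z of pod_3_mid in the frame of seat_4 between 0.0354 and 0.0434 m and angle between pod_3_mid's own z axis and vertical below 0.2 rad)) and ((horizontal distance between pod_4_mid and seat_1 below 0.005 m and z of pod_4_mid in the frame of seat_1 between 0.0354 and 0.0434 m and angle between pod_4_mid's own z axis and vertical below 0.2 rad) or (horizontal distance between pod_4_mid and seat_2 below 0.005 m and z of pod_4_mid in the frame of seat_2 between 0.0354 and 0.0434 m and angle between pod_4_mid's own z axis and vertical below 0.2 rad) or (horizontal distance between pod_4_mid and seat_3 below 0.005 m and z of pod_4_mid in the frame of seat_3 between 0.0354 and 0.0434 m and angle between pod_4_mid's own z axis and vertical below 0.2 rad) or (horizontal distance between pod_4_mid and seat_4 below 0.005 m and z of pod_4_mid in the frame of seat_4 between 0.0354 and 0.0434 m and angle between pod_4_mid's own z axis and vertical below 0.2 rad))), for 0.3 s.
3. the clamp lever is pushed over to the back (value of joint clamp above 0.75 rad), for 0.2 s.
At the end, for the whole second after the job is handed in: The carriage is out between 86 and 125 mm; every pod stands in a seat of its own, its centre within 5 mm of the seat's axis, within 4 mm of its settled height, upright within 0.2 rad and at rest; the clamp lever reads over 0.75 rad (all of step 2 and value of joint carriage above 0.086 m and linear speed of each of pod_1, pod_2, pod_3, pod_4 below 0.02 m/s and value of joint clamp above 0.75 rad); the robot touches nothing.
It fails at once if the crank is wound more than about one turn past going slack (carriage beyond 125 mm) (value of joint carriage above 0.125 m).
It fails at once if a bystander (jar, either roll of tape) is shifted more than 30 mm (distance of any of jar_mid, small_tape_mid, large_tape_mid from where it was at the start of the episode above 0.03 m).
Of pod_1, pod_2, pod_3, pod_4 only 2 to 4 are there at a start; the rules pass over those that are not, and their reading is None.
At some moment in a run one of pod_1, pod_2, pod_3, pod_4 may be knocked a few centimetres aside while the robot is not near it.
It also fails if it takes over 210 s, if anything falls off the work surface, if the arm or the gripper's body presses on something with over 40 N, if the wrist force passes 120 N, or if a joint passes its speed limit or range.

ROBOT

A 6-joint arm with a two-finger parallel gripper is mounted at the origin on a cart in front of the work surface, level with it; the furniture and walls round the work are solid. World frame = base frame: x ahead of the robot, y to its left, z up, the work surface at z = 0. Lengths are in m, angles in degrees, forces in N, time in s.
With the tool pointing down it reaches from about 0.375 to 0.9 m from the base axis. Payload 3.1 kg.
Tool frame: the origin (TCP) lies on the centre line of the jaws, within the pads' length; the fingertips stand 8 mm ahead of it and the grasp point (between the pads) lies 11 mm behind it (bot.tip_extent is the distance from the TCP to the fingertips, in m); z points along the fingers, y is the line along which they close (so a half turn about z gives the same grasp; the last joint's range is limited). The gripper opens to 87 mm and grips with 3 to 60 N. Pads are 19 mm wide; open, the fingers measure 117 mm over their backs; the gripper's body (75 mm by 190 mm) begins 51 mm behind the grasp point.
Start: joints at [53.142, 30.224, 82.088, -0, 67.689, -10.227], TCP at [0.28, 0.559, 0.193] pointing down, gripper open.
Joint ranges: [-176.69, 176.69], [-43.24, 126.21], [12.49, 139.97], [-82, 262], [0, 151.66], [-163.58, 163.58]. Speed limits (degrees/s): [159.86, 159.86, 180, 180, 180, 180].

INTERFACE

Orientations are given as a 3x3 rotation matrix whose columns are the frame's x, y, z axes.
In Python, from rig import bot, vision, workorder gives the robot as it stands.
- The arm moves only by the shell command python3 -m handwheel 'ROWS'. ROWS is JSON, a list of rows, each an object with "delta_rot": the turn, a rotation vector about the tool's x, y, z in rad, a list of three; "xyz": the shift along the tool's x, y, z in mm, a list of three; "hand": the closure, from -1 (fully open) to 1 (shut). A call has exactly 5 rows; each row is the pose to reach, as a shift and turn from the pose commanded when the call began, along the tool's axes at that moment; what a row does not reach only later rows make up. A row lasts 1/8 s, in which the tool goes at most 62.5 mm and 10.7 degrees, less where a joint would pass 70% of its speed; a pose out of reach is approached as far as the arm can. A call with a gripper value outside its range is refused whole. The fingers move at their own pace and stop on an object; the grip force is fixed at half the most. Time passes only in rows, so rows that repeat a pose let the fingers close, or fill a call up. It gives the time, the measured TCP pose, the force, the opening and the grip force at its end, in the units of the state.
- bot.read_state(): the state, without advancing time (a new reading comes with each control period).
- vision.capture(name): name is "side" or "top"; returns the picture (480x640x3 uint8, red, green, blue); there is no depth.
- vision.camera_model(name): a dict with "camera_matrix" (3x3 intrinsics, pixels), "dist_coeffs" ([k1, k2, p1, p2, k3] as OpenCV has them; the pictures are not rectified), "camera_from_world" (4x4, takes a point from world to camera coordinates). Camera axes: x right, y up, looking along -z (the intrinsics and any distortion apply to the point x, -y, -z); pixel columns grow to the right and rows downward; lengths in m; the calibration is good to about 2 mm. A picture is of the moment at which its call begins. camera_model takes no time and is no camera call.
- workorder.hand_in(): hands the job in; it is judged then, once.
The state is a dict: "time_s": time; "joint_positions": joint angles; "qvel": joint speeds; "tau": joint torques, N m; "position": TCP position; "tcp_rot": TCP orientation; "force": force on the tool from outside, world axes, zero at the start; "moment": the same for the moment, N m; "opening": opening from 0.0 (shut) to 1.0 (fully open); "grasp_force": force on a finger pad.
Only numpy, scipy, OpenCV 4.12 (cv2) and the standard library are available. Lean on these libraries where they do the work, as an engineer would, in place of code of your own. Each camera call takes 0.05 s, during which the arm holds its last target. There are 200 camera calls.

## Working session

There is one attempt and no reset: what is moved stays moved. The work goes in short steps, Python scripts to look and compute and a shell command to move; the robot and the scene stay as the last step left them, time stands still between calls to the robot, and variables do not carry over. Pictures are saved under pics/ and viewed, at most 14 in all, crops included, and the job is handed in when it is done.

```bash
ls; mkdir -p pics; cat > h.py <<'E'
import numpy as np, cv2
from rig import bot, vision, workorder
np.set_printoptions(precision=4,suppress=True)
def snap(cam,fn,crop=None,scale=1):
    im=vision.capture(cam); im=np.ascontiguousarray(im[:,:,::-1])
    cv2.imwrite('pics/raw_'+fn,im)
    if crop: x0,y0,x1,y1=crop; im=im[y0:y1,x0:x1]
    if scale!=1: im=cv2.resize(im,None,fx=scale,fy=scale,interpolation=cv2.INTER_CUBIC)
    cv2.imwrite('pics/'+fn,im)
def proj(cam,P):
    m=vision.camera_model(cam);T=np.array(m['camera_from_world'])
    P=np.atleast_2d(P).astype(float);c=P@T[:3,:3].T+T[:3,3];c=c*[1,-1,-1]
    return cv2.projectPoints(c.reshape(-1,1,3),np.zeros(3),np.zeros(3),np.array(m['camera_matrix']),np.array(m['dist_coeffs']))[0].reshape(-1,2)
def ray(cam,px):
    m=vision.camera_model(cam);T=np.array(m['camera_from_world'])
    u=cv2.undistortPoints(np.array(px,float).reshape(-1,1,2),np.array(m['camera_matrix']),np.array(m['dist_coeffs'])).reshape(-1,2)
    d=np.c_[u[:,0],-u[:,1],-np.ones(len(u))]@T[:3,:3]
    return -T[:3,:3].T@T[:3,3],d
def atz(cam,px,z):
    o,d=ray(cam,px); return o+d*((z-o[2])/d[:,2])[:,None]
def st():
    s=bot.read_state(); print(s['time_s'],'pos',np.array(s['position']),'F',np.array(s['force']),'op',s['opening'],'gf',s['grasp_force'],'\n',np.array(s['tcp_rot']),'\nq',np.array(s['joint_positions'])); return s
def delta(target,Rt=None):
    s=bot.read_state();R=np.array(s['tcp_rot']);print('xyz mm',(R.T@(np.array(target)-np.array(s['position']))*1000).round(1))
E
python3 - <<'E'
from h import *
st()
for c in('top','side'):
    snap(c,c+'0.png'); m=vision.camera_model(c); T=np.array(m['camera_from_world']); print(c,-T[:3,:3].T@T[:3,3],T[:3,:3],m['camera_matrix'],m['dist_coeffs'])
E
```

```text
pics
0.0 pos [0.2796 0.5581 0.1917] F [ 1.     -0.073  -0.2312] op 1.0001265622945328 gf 0.0 
 [[-0.8939  0.4483 -0.0013]
 [ 0.4483  0.8939 -0.0018]
 [ 0.0004 -0.0022 -1.    ]] 
q [ 53.1412  30.2798  82.1564   0.0009  67.6899 -10.2257]
top [ 0.3779 -0.0816  1.1316] [[-0.021  -0.9996  0.0205]
 [ 0.995  -0.0189  0.0979]
 [-0.0974  0.0225  0.995 ]] [[452.3583   0.     318.663 ]
 [  0.     452.3583 236.8415]
 [  0.       0.       1.    ]] [-0.0726  0.      0.      0.      0.    ]
side [ 1.1351 -0.0656  0.926 ] [[-0.0447  0.999  -0.0055]
 [-0.8023 -0.0326  0.5961]
 [ 0.5953  0.0311  0.8029]] [[467.6509   0.     314.4999]
 [  0.     467.6509 240.0225]
 [  0.       0.       1.    ]] [0.0336 0.     0.     0.     0.    ]
```

View pics/top0.png

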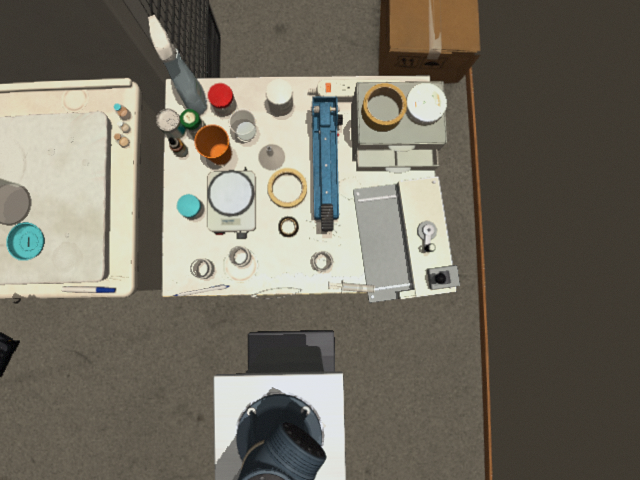

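View pics/side0.png

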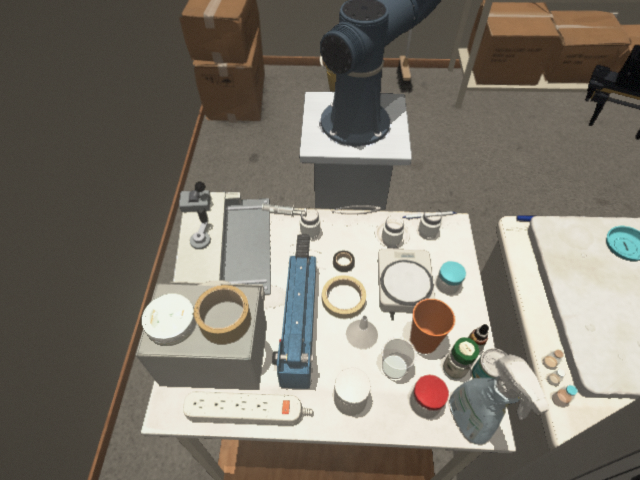

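```bash
python3 - <<'E'
from h import *
t=cv2.imread('pics/raw_top0.png')[170:310,340:470];s=cv2.imread('pics/raw_side0.png')[175:300,160:280]
t=cv2.resize(t,(520,560),interpolation=cv2.INTER_CUBIC)
cv2.imwrite('pics/c1.png',t)
p=cv2.resize(cv2.imread('pics/raw_top0.png')[230:300,180:345],None,fx=4.5,fy=4.5,interpolation=cv2.INTER_CUBIC)
q=cv2.resize(cv2.imread('pics/raw_side0.png')[175:250,170:335],None,fx=4.5,fy=3.5,interpolation=cv2.INTER_CUBIC)
cv2.imwrite('pics/c2.png',np.vstack([p,q])[:600])
E
```

```text
(no output)
```

View pics/c1.png

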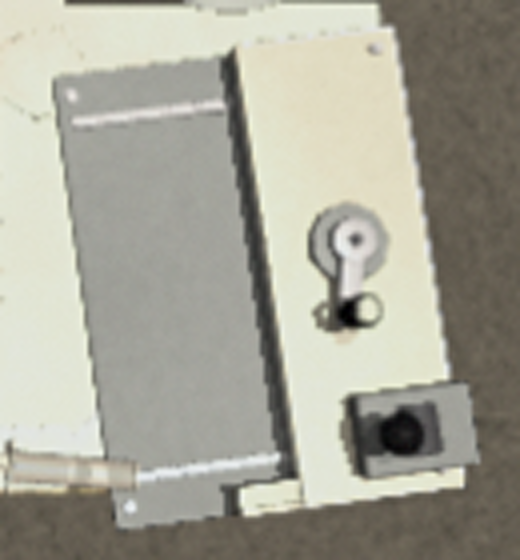

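View pics/c2.png

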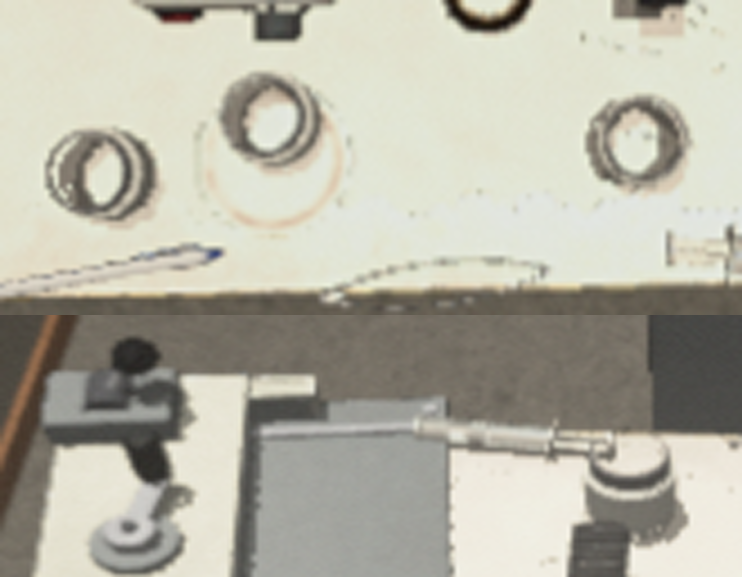

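```bash
cat >> h.py <<'E'
def tri(pt,ps):
    o1,d1=ray('top',[pt]);o2,d2=ray('side',[ps]);A=np.c_[d1[0],-d2[0]];k=np.linalg.lstsq(A,o2-o1,rcond=None)[0]
    a=o1+k[0]*d1[0];b=o2+k[1]*d2[0];return (a+b)/2,np.linalg.norm(a-b)
E
python3 - <<'E'
from h import *
from scipy.optimize import least_squares
c=lambda x,y:(340+x/4-.4,170+y/4-.4)
L=np.array([[-.05,.144,.042],[.052,.144,.042],[.052,-.144,.042],[-.05,-.144,.042],[-.16,.144,.004],[-.16,-.144,.004]])
px=np.array([c(236,48),c(394,28),c(463,487),c(302,505),c(55,78),c(120,527)])
def W(p,L):
    x,y,a=p; ex=np.array([np.cos(a),np.sin(a)]);ey=np.array([-ex[1],ex[0]])
    L=np.atleast_2d(L);return np.c_[L[:,:1]*ex+L[:,1:2]*ey+[x,y],L[:,2]]
r=least_squares(lambda p:(proj('top',W(p,L))-px).ravel(),[.37,-.4,-np.pi/2],loss='soft_l1')
print(r.x,np.degrees(r.x[2]),r.fun.reshape(-1,2))
print('hub .06',atz('top',[c(354,239)],.06),'knobtop',atz('top',[c(366,308)],.105),'ball',atz('top',[c(403,432)],.103))
s=lambda x,y:(170+x/4.5-.4,175+(y-315)/3.5-.4)
print('knob tri',tri(c(366,308),s(147,447)),'ball',tri(c(403,432),s(135,353)),'hub',tri(c(354,239),s(128,527)))
p=lambda x,y:(180+x/4.5-.4,230+y/4.5-.4)
print('podtops',atz('top',[p(105,172),p(272,117),p(635,140)],.072))
print('side pod3',atz('side',[s(628,452)],.072))
E
```

```text
[ 0.4828 -0.3708 -1.4667] -84.03299767842155 [[-0.1617 -1.1697]
 [ 0.5922 -0.8477]
 [ 0.9879  0.191 ]
 [ 0.149   1.2111]
 [-0.4085 -0.3436]
 [-1.3787  0.9194]]
hub .06 [[ 0.496  -0.3696  0.06  ]] knobtop [[ 0.451  -0.3628  0.105 ]] ball [[ 0.3795 -0.3817  0.103 ]]
knob tri (array([ 0.4513, -0.3625,  0.0972]), np.float64(0.004621760268926747)) ball (array([ 0.3794, -0.3786,  0.1097]), np.float64(0.002185489358100562)) hub (array([ 0.4952, -0.3677,  0.0669]), np.float64(0.00010254700331300852))
podtops [[ 0.4141  0.1666  0.072 ]
 [ 0.4411  0.0795  0.072 ]
 [ 0.4254 -0.1092  0.072 ]]
side pod3 [[ 0.4249 -0.1148  0.072 ]]
```

```bash
python3 -m handwheel '[{"xyz":[-54,-31,-2],"delta_rot":[0,0,-0.14],"hand":-1},{"xyz":[-107,-62,-4],"delta_rot":[0,0,-0.28],"hand":-1},{"xyz":[-160,-93,-6],"delta_rot":[0,0,-0.42],"hand":-1},{"xyz":[-214,-124,-8],"delta_rot":[0,0,-0.569],"hand":-1},{"xyz":[-267,-154,-8],"delta_rot":[0,0,-0.569],"hand":-1}]'
python3 - <<'E'
from h import *
st(); delta([.53,-.02,.21])
t=cv2.imread('pics/raw_top0.png')[70:170,140:310];s=cv2.imread('pics/raw_side0.png')[300:440,330:550]
cv2.imwrite('pics/c3.png',np.vstack([cv2.resize(t,(480,282),interpolation=cv2.INTER_CUBIC),cv2.resize(s,(480,305),interpolation=cv2.INTER_CUBIC)]))
E
```

```text
time_s: 0.72
position: [0.4505, 0.2996, 0.2006]
tcp_rot: [[-0.994, -0.105, 0.0], [-0.105, 0.994, 0.0], [-0.0, 0.0, -1.0]]
force: [1.3, 1.0, 0.4]
opening: 1.0
grasp_force: 0.0
0.725 pos [0.4505 0.2996 0.2006] F [1.2678 1.0211 0.3991] op 1.000322509128677 gf 0.0 
 [[-0.9945 -0.1049  0.    ]
 [-0.1049  0.9945  0.    ]
 [-0.      0.     -1.    ]] 
q [ 21.7818  23.1954  93.6549   0.0015  63.1474 -74.2409]
xyz mm [ -45.5 -326.2   -9.4]
```

View pics/c3.png

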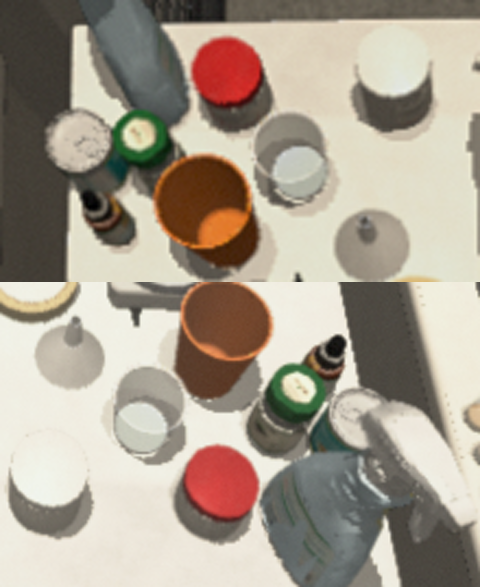

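```bash
python3 -m handwheel '[{"xyz":[-10,-60,-2],"delta_rot":[0,0,0],"hand":-1},{"xyz":[-20,-120,-4],"delta_rot":[0,0,0],"hand":-1},{"xyz":[-30,-180,-6],"delta_rot":[0,0,0],"hand":-1},{"xyz":[-38,-240,-8],"delta_rot":[0,0,0],"hand":-1},{"xyz":[-44,-300,-8],"delta_rot":[0,0,0],"hand":-1}]' | head -2
python3 -m handwheel '[{"xyz":[10,-60,0],"delta_rot":[0,0,0],"hand":-1},{"xyz":[30,-118,0],"delta_rot":[0,0,0],"hand":-1},{"xyz":[50,-176,10],"delta_rot":[0,0,0],"hand":-1},{"xyz":[70,-234,20],"delta_rot":[0,0,0],"hand":-1},{"xyz":[90,-290,30],"delta_rot":[0,0,0],"hand":-1}]'
python3 - <<'E'
from h import *
delta([.451,-.363,.14])
E
```

```text
time_s: 1.35
position: [0.525, 0.0056, 0.2086]
time_s: 1.98
position: [0.4646, -0.2921, 0.1781]
tcp_rot: [[-0.995, -0.104, -0.0], [-0.104, 0.995, 0.0], [-0.0, 0.0, -1.0]]
force: [1.6, 0.4, -0.4]
opening: 0.996
grasp_force: 0.0
xyz mm [ 20.8 -69.1  38.1]
```

```bash
python3 -m handwheel '[{"xyz":[10,-35,10],"delta_rot":[0,0,0],"hand":-1},{"xyz":[21,-69,30],"delta_rot":[0,0,0],"hand":-1},{"xyz":[21,-69,45],"delta_rot":[0,0,0],"hand":-1},{"xyz":[21,-69,45],"delta_rot":[0,0,0],"hand":-1},{"xyz":[21,-69,45],"delta_rot":[0,0,0],"hand":-1}]'
python3 - <<'E'
from h import *
snap('side','s1.png',(150,150,280,270),4)
snap('top','t1.png')
for P in [(.451,-.363,.105),(.451,-.363,.065),(.4955,-.3685,.06)]: print((proj('side',P)-[150,150])*4, proj('top',P))
E
```

```text
time_s: 2.6
position: [0.452, -0.3599, 0.1339]
tcp_rot: [[-0.994, -0.105, -0.0], [-0.105, 0.994, 0.0], [0.0, 0.0, -1.0]]
force: [0.2, -0.2, -0.7]
opening: 1.001
grasp_force: 0.0
[[201.4726 239.5078]] [[431.2059 246.6029]]
[[215.1704 283.3658]] [[426.7318 247.8854]]
[[193.1323 348.2661]] [[427.6391 229.5524]]
```

View pics/s1.png

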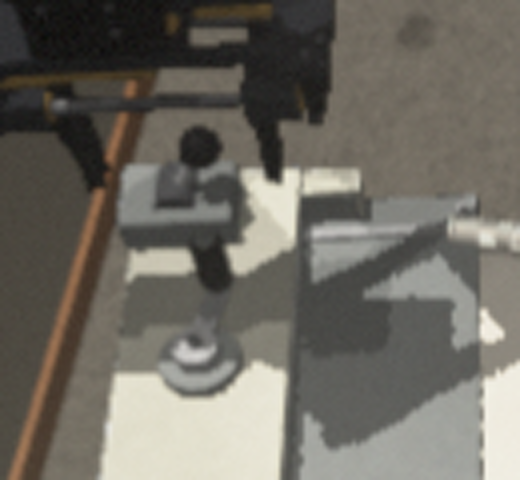

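```bash
python3 -m handwheel '[{"xyz":[1,-2,25],"delta_rot":[0,0,0],"hand":-1},{"xyz":[1,-2,53],"delta_rot":[0,0,0],"hand":-1},{"xyz":[1,-2,53],"delta_rot":[0,0,0],"hand":1},{"xyz":[1,-2,53],"delta_rot":[0,0,0],"hand":1},{"xyz":[1,-2,53],"delta_rot":[0,0,0],"hand":1}]'
python3 -m handwheel '[{"xyz":[0,0,0],"delta_rot":[0,0,0],"hand":1},{"xyz":[0,0,0],"delta_rot":[0,0,0],"hand":1},{"xyz":[0,0,0],"delta_rot":[0,0,0],"hand":1},{"xyz":[0,0,0],"delta_rot":[0,0,0],"hand":1},{"xyz":[0,0,0],"delta_rot":[0,0,0],"hand":1}]'
```

```text
time_s: 3.32
position: [0.4518, -0.3638, 0.0821]
tcp_rot: [[-0.995, -0.104, 0.002], [-0.104, 0.995, -0.002], [-0.002, -0.002, -1.0]]
force: [-0.1, 0.0, 0.4]
opening: 0.747
grasp_force: 0.0
time_s: 3.95
position: [0.4509, -0.3631, 0.0806]
tcp_rot: [[-0.995, -0.104, -0.0], [-0.104, 0.995, 0.0], [0.0, 0.0, -1.0]]
force: [-0.3, -0.6, 0.2]
opening: 0.178
grasp_force: 0.0
```

```bash
python3 -m handwheel '[{"xyz":[0,0,0],"delta_rot":[0,0,0],"hand":1},{"xyz":[0,0,0],"delta_rot":[0,0,0],"hand":1},{"xyz":[0,0,0],"delta_rot":[0,0,0],"hand":1},{"xyz":[0,0,0],"delta_rot":[0,0,0],"hand":1},{"xyz":[0,0,0],"delta_rot":[0,0,0],"hand":1}]'
python3 - <<'E'
from h import *
snap('side','s2.png',(150,150,280,270),4)
E
```

```text
time_s: 4.58
position: [0.4509, -0.3632, 0.0807]
tcp_rot: [[-0.995, -0.104, 0.0], [-0.104, 0.995, -0.0], [-0.0, -0.0, -1.0]]
force: [-0.6, -0.0, -0.1]
opening: 0.007
grasp_force: 0.0
```

View pics/s2.png

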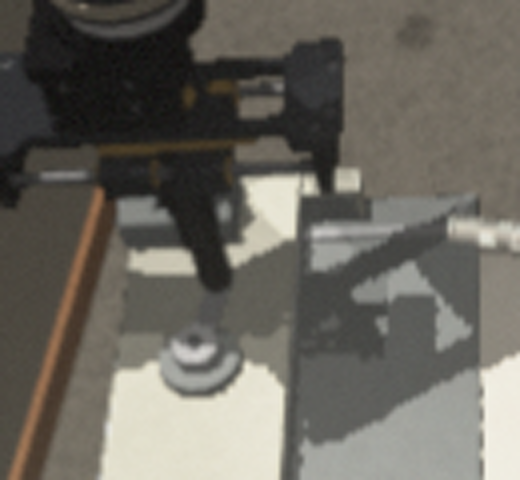

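```bash
python3 -m handwheel '[{"xyz":[0,0,-50],"delta_rot":[0,0,0],"hand":1},{"xyz":[0,60,-100],"delta_rot":[0,0,0],"hand":1},{"xyz":[0,120,-100],"delta_rot":[0,0,0],"hand":1},{"xyz":[0,180,-100],"delta_rot":[0,0,0],"hand":1},{"xyz":[0,180,-100],"delta_rot":[0,0,0],"hand":1}]'
python3 - <<'E'
from h import *
def cr(im,x0,y0,w,h,s,marks,cam):
    o=cv2.resize(im[y0:y0+h,x0:x0+w],None,fx=s,fy=s,interpolation=cv2.INTER_CUBIC)
    for P,c in marks:
        u=((proj(cam,P)[0]-[x0,y0]+.5)*s).astype(int); cv2.circle(o,tuple(map(int,u)),2,c,-1)
    return o
snap('side','s3.png');snap('top','t3.png')
M=[((.451,-.363,.105),(0,0,255)),((.451,-.363,.065),(0,255,0)),((.4955,-.3685,.065),(255,0,0))]
a=cr(cv2.imread('pics/raw_s1.png'),180,180,50,70,8,[],'side')
b=cr(cv2.imread('pics/raw_s2.png'),180,170,50,35*2,8,M+[((.451,-.363,.0727),(255,255,0))],'side')
a=a[:290];b=b[:290]
c=cr(cv2.imread('pics/raw_s3.png'),180,180,50,60,8,M,'side')[:290]
d=cr(cv2.imread('pics/raw_t3.png'),405,215,50,60,8,M,'top')[:290]
cv2.imwrite('pics/m1.png',np.vstack([np.hstack([a,b]),np.hstack([c,d])]))
E
```

```text
time_s: 5.25
position: [0.4302, -0.1798, 0.1808]
tcp_rot: [[-0.994, -0.108, -0.002], [-0.108, 0.994, 0.002], [0.002, 0.002, -1.0]]
force: [0.2, 0.7, 0.1]
opening: 0.008
grasp_force: 0.0
```

View pics/m1.png

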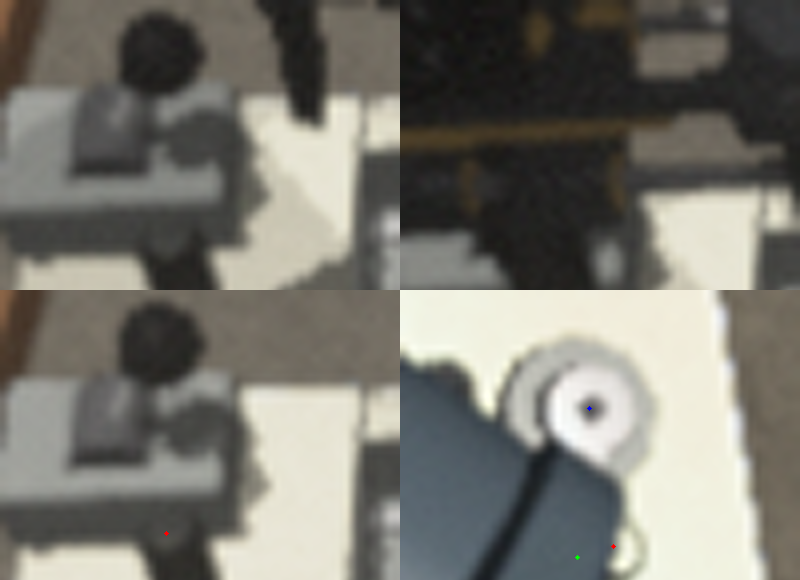

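```bash
python3 - <<'E'
from h import *
print(bot.tip_extent)
R=np.array([-.105,.994,0])
c=np.array([.452,-.3599,.1259])
print((proj('side',[c+R*.0435,c-R*.0435,c+R*.0585,c-R*.0585])-150)*4)
c=np.array([.4509,-.3632,.0727]);print((proj('side',c)-150)*4)
a=cv2.resize(cv2.imread('pics/raw_s3.png')[165:245,170:270],None,fx=4,fy=4,interpolation=cv2.INTER_CUBIC)
b=cv2.resize(cv2.imread('pics/raw_s2.png')[165:245,170:270],None,fx=4,fy=4,interpolation=cv2.INTER_CUBIC)
cv2.imwrite('pics/m2.png',np.hstack([a,b]))
E
```

```text
0.008
[[276.7178 213.3246]
 [121.1267 220.7478]
 [303.4041 212.0438]
 [ 94.1505 222.0272]]
[[212.2905 274.9807]]
```

View pics/m2.png

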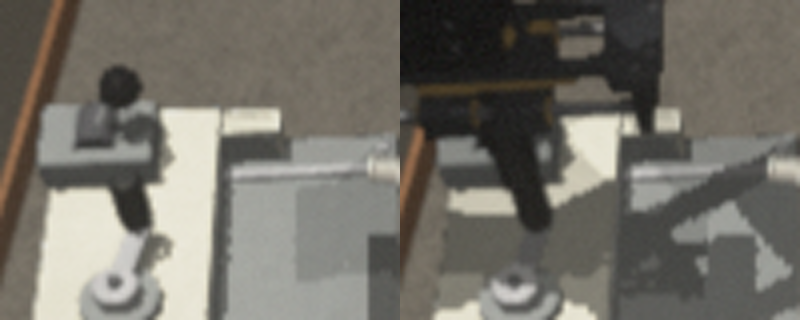

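```bash
python3 - <<'E'
from h import *
s=st()
p=np.array(s['position']);tip=p-[0,0,.008]
u=proj('side',[tip,tip+[0,0,.05]]);print(u)
im=cv2.cvtColor(cv2.imread('pics/raw_s3.png'),cv2.COLOR_BGR2GRAY)
x,y=u[0].astype(int)
print('cols',x-22,'..')
for r in range(y-34,y+26): print(r,''.join('#' if v<45 else '+' if v<80 else '-' if v<130 else '.' for v in im[r,x-22:x+40]))
E
```

```text
5.35 pos [ 0.4323 -0.1834  0.181 ] F [ 0.4196 -0.8189 -0.5937] op 0.00045833036436538125 gf 0.0 
 [[-0.9944 -0.1061  0.0006]
 [-0.1061  0.9944 -0.0008]
 [-0.0005 -0.0009 -1.    ]] 
q [ -36.6544   19.278   104.5499   -0.0189   56.1148 -132.734 ]
[[277.0604 185.8331]
 [275.3927 169.4659]]
cols 255 ..
151 --+##############++++++#############+-+++++++----++++++++++++#
152 +++#########+++++++++++#############+++++++++++++++++++++++++#
153 +++#########+++#+++++++##############++++++++---------------+#
154 ++++#############++++++##############+-------...............-#
155 ++++##############+++#+##############+-------................+
156 ++++##############+#################+--------...............-+
157 ---+#################################+------+----------------+
158 ---++##########################+++++++-----------------------+
159 ----+###++##+###############++--------------------------------
160 ----++--------+#############+---------------------------------
161 ---------------#############+---------------------------------
162 ---------------+###########+-------------------++++--------
[... 2519 characters left out ...]
----------------------------++
201 .............-----------------------------------------------++
202 ..............----------------------------------------------++
203 ...........-..----------------------------------------------++
204 ..............-.--------------------------------------------++
205 .........................-------------.---------------------++
206 ............................-.-....---.---------------------++
207 ......................................----------------------++
208 -------...............................-............----.------
209 -------..................................................-----
210 .......------..........................---........-......-----
```

```bash
python3 -m handwheel '[{"xyz":[-40,-40,0],"delta_rot":[0,0,0],"hand":1},{"xyz":[-80,-80,0],"delta_rot":[0,0,0],"hand":1},{"xyz":[-116,-120,30],"delta_rot":[0,0,0],"hand":1},{"xyz":[-116,-120,80],"delta_rot":[0,0,0],"hand":1},{"xyz":[-116,-120,130],"delta_rot":[0,0,0],"hand":1}]'
python3 -m handwheel '[{"xyz":[0,0,5],"delta_rot":[0,0,0],"hand":1},{"xyz":[0,0,15],"delta_rot":[0,0,0],"hand":1},{"xyz":[0,0,25],"delta_rot":[0,0,0],"hand":1},{"xyz":[0,0,30],"delta_rot":[0,0,0],"hand":1},{"xyz":[0,0,30],"delta_rot":[0,0,0],"hand":1}]'
python3 - <<'E'
from h import *
s=bot.read_state();p=np.array(s['position']);tip=p-[0,0,.008];print(p)
snap('side','s4.png')
u=proj('side',[tip,tip+[0,0,.05]]);print(u)
im=cv2.cvtColor(cv2.imread('pics/raw_s4.png'),cv2.COLOR_BGR2GRAY)
x,y=u[0].astype(int)
print('cols',x-22,'..')
for r in range(y-24,y+12): print(r,''.join('#' if v<45 else '+' if v<80 else '-' if v<130 else '.' for v in im[r,x-22:x+30]))
E
```

```text
time_s: 5.98
position: [0.5611, -0.2948, 0.0486]
tcp_rot: [[-0.995, -0.102, 0.002], [-0.102, 0.995, -0.002], [-0.002, -0.002, -1.0]]
force: [0.1, -0.9, -0.9]
opening: 0.005
grasp_force: 0.0
time_s: 6.6
position: [0.5602, -0.2914, 0.0211]
tcp_rot: [[-0.995, -0.104, 0.001], [-0.104, 0.995, -0.0], [-0.0, -0.0, -1.0]]
force: [-0.5, 0.5, -0.3]
opening: 0.005
grasp_force: 0.0
[ 0.5602 -0.2914  0.0211]
[[230.1939 272.6965]
 [226.8227 260.5633]]
cols 208 ..
248 ++++++++++++#################+-.............-++++++#
249 ++++++####+#################++-..........----++++++#
250 ##+######+++################+-------------+++++++++#
251 #+#+##+##++++###############+-+++++++++++++++++++++#
252 ###+#++++++++++#############+-+++++++++++++++++++++#
253 #+#++++++++++++######+###+##++++-+++++++++++++++++++
254 #+++##++++++++#+############++-----+++++-------++++-
255 ##########++###+#############+-.--+++++++-----+++---
256 #####+####++###############+#+---++++++++----+++--.-
257 ##########+##############+++++-+++++++++++++++--....
258 +#++++++++++###########++---+++++++++++++++++--.....
259 +++++++++++++##
[... 705 characters left out ...]
+++++++-------++
272 -------------++++++++++++++++++++++++++++++-------++
273 -------------++++++++++++++++++++++++++++++------+++
274 --------------++++++++++++++++++++++++++++++++++++++
275 -------------+++++++++++++++++++++++++++++++++++++++
276 -------------+++++++++++++++++++++++++----+++++++-++
277 -------------+++++++++++++++++++++++++----++++++++++
278 -------------+++++++++++++++++++++++++++++++++++++++
279 ..........-------++++++++++++++++++++++++++---------
280 .................----++++++++++++++-----------------
281 ....................----+---------------------------
282 .......................-----------------------------
283 ....................................----------------
```

```bash
python3 -m handwheel '[{"xyz":[0,0,3],"delta_rot":[0,0,0],"hand":1},{"xyz":[0,0,6],"delta_rot":[0,0,0],"hand":1},{"xyz":[0,0,8],"delta_rot":[0,0,0],"hand":1},{"xyz":[0,0,10],"delta_rot":[0,0,0],"hand":1},{"xyz":[0,0,12],"delta_rot":[0,0,0],"hand":1}]'
python3 -m handwheel '[{"xyz":[0,0,0],"delta_rot":[0,0,0],"hand":1},{"xyz":[0,0,1],"delta_rot":[0,0,0],"hand":1},{"xyz":[0,0,1],"delta_rot":[0,0,0],"hand":1},{"xyz":[0,0,1],"delta_rot":[0,0,0],"hand":1},{"xyz":[0,0,1],"delta_rot":[0,0,0],"hand":1}]'
```

```text
time_s: 7.28
position: [0.56, -0.2914, 0.0085]
tcp_rot: [[-0.995, -0.104, -0.0], [-0.104, 0.995, 0.0], [0.0, 0.0, -1.0]]
force: [0.6, 0.2, -0.3]
opening: 0.004
grasp_force: 0.0
time_s: 7.9
position: [0.56, -0.2914, 0.0077]
tcp_rot: [[-0.995, -0.104, 0.0], [-0.104, 0.995, -0.0], [-0.0, -0.0, -1.0]]
force: [-1.0, -0.3, -0.2]
opening: 0.006
grasp_force: 0.0
```

```bash
python3 -m handwheel '[{"xyz":[0,0,2],"delta_rot":[0,0,0],"hand":1},{"xyz":[0,0,3],"delta_rot":[0,0,0],"hand":1},{"xyz":[0,0,4],"delta_rot":[0,0,0],"hand":1},{"xyz":[0,0,5],"delta_rot":[0,0,0],"hand":1},{"xyz":[0,0,6],"delta_rot":[0,0,0],"hand":1}]' | sed -n 2,4p
python3 -m handwheel '[{"xyz":[0,0,1],"delta_rot":[0,0,0],"hand":1},{"xyz":[0,0,2],"delta_rot":[0,0,0],"hand":1},{"xyz":[0,0,3],"delta_rot":[0,0,0],"hand":1},{"xyz":[0,0,4],"delta_rot":[0,0,0],"hand":1},{"xyz":[0,0,5],"delta_rot":[0,0,0],"hand":1}]' | sed -n 2,4p
```

```text
position: [0.56, -0.2914, 0.0016]
tcp_rot: [[-0.995, -0.104, -0.0], [-0.104, 0.995, 0.0], [0.0, 0.0, -1.0]]
force: [-0.5, 1.0, 0.6]
position: [0.56, -0.2914, -0.0034]
tcp_rot: [[-0.995, -0.104, -0.0], [-0.104, 0.995, -0.0], [0.0, 0.0, -1.0]]
force: [-0.9, 0.9, -0.3]
```

```bash
python3 -m handwheel '[{"xyz":[0,0,2],"delta_rot":[0,0,0],"hand":1},{"xyz":[0,0,4],"delta_rot":[0,0,0],"hand":1},{"xyz":[0,0,6],"delta_rot":[0,0,0],"hand":1},{"xyz":[0,0,7],"delta_rot":[0,0,0],"hand":1},{"xyz":[0,0,8],"delta_rot":[0,0,0],"hand":1}]' | sed -n 2,4p
python3 - <<'E'
from h import *
s=bot.read_state();p=np.array(s['position']);tip=p-[0,0,.008];print(p)
snap('side','s5.png')
u=proj('side',[tip,tip+[0,0,.05]]);print(u)
im=cv2.cvtColor(cv2.imread('pics/raw_s5.png'),cv2.COLOR_BGR2GRAY)
x,y=230,270
print('cols',x-22,'..')
for r in range(y-14,y+20): print(r,''.join('#' if v<45 else '+' if v<80 else '-' if v<130 else '.' for v in im[r,x-22:x+30]))
E
```

```text
position: [0.56, -0.2914, -0.0114]
tcp_rot: [[-0.995, -0.104, 0.0], [-0.104, 0.995, -0.0], [-0.0, -0.0, -1.0]]
force: [-0.3, -0.6, -1.1]
[ 0.56   -0.2914 -0.0114]
[[232.2744 280.056 ]
 [229.0666 268.4959]]
cols 208 ..
256 +++++++++++++++++++++++++++++++++++++++--------+####
257 ++++++++++++++#########+######++++++++++-------+#+##
258 ++++++++##+++++###############+++++++++++++++--+++++
259 ++#+++++####+++###############++++++++++++++++++++++
260 +##+++++##+++++++###########+++-++++++++++++++++++++
261 ++#++#++++++++++++########++##++++++++++++++++++++++
262 ++++++++++++++++++########++##++++++++++++++++++-+++
263 +###++##++++++++++############++++++++++++++++++++++
264 +########+##+++###############++++++++++++++++++++++
265 +###########+++################+++++++++++++++++++-+
266 +###+####+#+++############+++++++++++++++++++++++--+
267 +++++++++++++++###########+++++++++++++++++++++++--+
268 -++++++++++-++++##########++++++++++++++++++++++--++
269 --------------+++#########+++++++++++++++++++++---++
270 -------------++++#########++++++++++++++++++++-----+
271 -------------+++++#####
[... 355 characters left out ...]
++++++--+---++++
278 .....--------+++++++++++++++++++++++++++++------++++
279 .......--.-------+++++++++++++++++++++++++++++-++---
280 .................----+++++++++++++++----------------
281 .....................---+++-+-----------------------
282 ......................------------------------------
283 ..................................------------------
284 .....................................-------........
285 .........................------------...............
286 ......................................--------------
287 ..................................................-.
288 ....................................................
289 ..............----..................................
```

```bash
for i in 1 2; do :; done; python3 -m handwheel '[{"xyz":[0,0,1],"delta_rot":[0,0,0],"hand":1},{"xyz":[0,0,2],"delta_rot":[0,0,0],"hand":1},{"xyz":[0,0,3],"delta_rot":[0,0,0],"hand":1},{"xyz":[0,0,3],"delta_rot":[0,0,0],"hand":1},{"xyz":[0,0,3],"delta_rot":[0,0,0],"hand":1}]' | sed -n 2,4p
```

```text
position: [0.56, -0.2914, -0.0143]
tcp_rot: [[-0.995, -0.104, 0.0], [-0.104, 0.995, -0.0], [-0.0, -0.0, -1.0]]
force: [0.4, 0.4, 0.0]
```

```bash
python3 -m handwheel '[{"xyz":[0,0,1],"delta_rot":[0,0,0],"hand":1},{"xyz":[0,0,2],"delta_rot":[0,0,0],"hand":1},{"xyz":[0,0,3],"delta_rot":[0,0,0],"hand":1},{"xyz":[0,0,3],"delta_rot":[0,0,0],"hand":1},{"xyz":[0,0,3],"delta_rot":[0,0,0],"hand":1}]' | sed -n 2,4p
```

```text
position: [0.56, -0.2914, -0.0174]
tcp_rot: [[-0.995, -0.104, -0.0], [-0.104, 0.995, -0.0], [0.0, -0.0, -1.0]]
force: [-0.2, -0.1, 1.2]
```

```bash
python3 -m handwheel '[{"xyz":[0,0,1],"delta_rot":[0,0,0],"hand":1},{"xyz":[0,0,2],"delta_rot":[0,0,0],"hand":1},{"xyz":[0,0,3],"delta_rot":[0,0,0],"hand":1},{"xyz":[0,0,3],"delta_rot":[0,0,0],"hand":1},{"xyz":[0,0,3],"delta_rot":[0,0,0],"hand":1}]' | sed -n 2,4p
```

```text
position: [0.56, -0.2914, -0.0204]
tcp_rot: [[-0.995, -0.104, -0.0], [-0.104, 0.995, -0.0], [0.0, -0.0, -1.0]]
force: [-0.2, 0.0, -0.5]
```

```bash
python3 -m handwheel '[{"xyz":[0,0,1],"delta_rot":[0,0,0],"hand":1},{"xyz":[0,0,2],"delta_rot":[0,0,0],"hand":1},{"xyz":[0,0,3],"delta_rot":[0,0,0],"hand":1},{"xyz":[0,0,3],"delta_rot":[0,0,0],"hand":1},{"xyz":[0,0,3],"delta_rot":[0,0,0],"hand":1}]' | sed -n 2,4p
```

```text
position: [0.5601, -0.2915, -0.0215]
tcp_rot: [[-0.995, -0.104, 0.0], [-0.104, 0.995, -0.0], [-0.0, -0.0, -1.0]]
force: [-3.1, 2.2, 11.3]
```

```bash
python3 - <<'E'
from h import *
s=bot.read_state();print(s['force'],s['moment'],s['position'])
snap('side','s6.png')
im=cv2.cvtColor(cv2.imread('pics/raw_s6.png'),cv2.COLOR_BGR2GRAY)
for r in range(258,284): print(r,''.join('#' if v<45 else '+' if v<80 else '-' if v<130 else '.' for v in im[r,208:270]))
t=cv2.resize(cv2.imread('pics/raw_s6.png')[180:300,150:300],None,fx=4,fy=4,interpolation=cv2.INTER_CUBIC)
cv2.imwrite('pics/s6c.png',t)
E
```

```text
[-3.0896  2.1833 11.2939] [ 0.2889  0.4193 -0.0129] [ 0.5601 -0.2915 -0.0215]
258 +++++++++++++++++++++++++++++++++++++++++----.-+##+#++++++++--
259 ++++++++++++++++++++++++++##++#++++++++++++--.-++##########+--
260 +++++++++++++++################+++++++++++++----+++++######++-
261 +++#++++#+####+###############++++++++++++++++--+++++######+++
262 ++##+#++###++++++#+#########+##+++++++++++++++++++++++####++++
263 ++#+#++++++++++++++#########++#+++++++++++++++++++++++####++++
264 ++++++++++++++++++#++########+++++++++++++++++++++++++####++++
265 ++++++++++++++++++++##+#+#+##+#+++++++++++++++++++-+++####++++
266 +++++###+++++++++++############+++++++++++++++++++-+++####++++
267 +++###++#+++#+++###############+++++++++++++++++++-+++++++++++
268 -++#+#+#++##+#+#####+########+++++++++++++++++++--++++++++++++
269 -++#++++++++++++##########+++++++++++++++++++++----+++++-+++++
270 -++++++++++++++++##########++++++++++++++++++++----+++++++++++
271 --+----------++++#########++++++++++++++++++++-----+++++++++++
272 -------------+++++########+++++++++++++++++++------+++++++++++
273 -------------+++++#####+###+++++++++++++++++-------+++++++++++
274 -------------++++++##+##+#+++++++++++++++++-------++++++++++++
275 -------------++++++#######+++++++++++++++++---++++++++++++++++
276 -------------++++++###+###++++++++++++++++++++++++++++++++++++
277 -------------++++++++++++++++++++++++++++++++++--+++++++++++++
278 ....---------+++++++++++++++++++++++++++++++-++---++++++++++++
279 .....------------+++++++++++++++++++++++++++--+-++++++++--++++
280 .................----++++++++++++++++-----+----------------+++
281 ....................---++---------------------------------++--
282 ......................----------------------------------------
283 ..................................----------------------------
```

View pics/s6c.png

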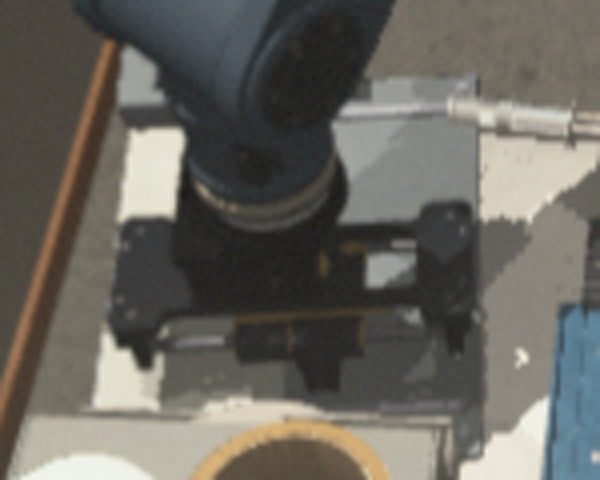

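```bash
python3 -m handwheel '[{"xyz":[0,0,-60],"delta_rot":[0,0,0],"hand":-1},{"xyz":[0,0,-124],"delta_rot":[0,0,0],"hand":-1},{"xyz":[50,-30,-124],"delta_rot":[0,0,0],"hand":-1},{"xyz":[100,-50,-124],"delta_rot":[0,0,0],"hand":-1},{"xyz":[116,-60,-124],"delta_rot":[0,0,0],"hand":-1}]' | sed -n 2,5p
python3 -m handwheel '[{"xyz":[0,0,0],"delta_rot":[0,0,0],"hand":-1},{"xyz":[0,0,0],"delta_rot":[0,0,0],"hand":-1},{"xyz":[0,0,0],"delta_rot":[0,0,0],"hand":-1},{"xyz":[0,0,0],"delta_rot":[0,0,0],"hand":-1},{"xyz":[0,0,0],"delta_rot":[0,0,0],"hand":-1}]' | sed -n 2,5p
python3 - <<'E'
from h import *
delta([.451,-.363,.048])
E
```

```text
position: [0.4484, -0.3638, 0.1009]
tcp_rot: [[-0.995, -0.101, -0.001], [-0.101, 0.995, 0.001], [0.001, 0.001, -1.0]]
force: [1.3, -0.2, 0.2]
opening: 0.491
position: [0.4513, -0.3627, 0.1005]
tcp_rot: [[-0.994, -0.105, -0.0], [-0.105, 0.994, 0.0], [0.0, 0.0, -1.0]]
force: [0.6, -0.1, 0.1]
opening: 0.983
xyz mm [ 0.4 -0.3 52.5]
```

```bash
python3 -m handwheel '[{"xyz":[0,0,20],"delta_rot":[0,0,0],"hand":-1},{"xyz":[0,0,40],"delta_rot":[0,0,0],"hand":-1},{"xyz":[0,0,52],"delta_rot":[0,0,0],"hand":-1},{"xyz":[0,0,52],"delta_rot":[0,0,0],"hand":1},{"xyz":[0,0,52],"delta_rot":[0,0,0],"hand":1}]' | sed -n 2,5p
python3 -m handwheel '[{"xyz":[0,0,0],"delta_rot":[0,0,0],"hand":1},{"xyz":[0,0,0],"delta_rot":[0,0,0],"hand":1},{"xyz":[0,0,0],"delta_rot":[0,0,0],"hand":1},{"xyz":[0,0,0],"delta_rot":[0,0,0],"hand":1},{"xyz":[0,0,0],"delta_rot":[0,0,0],"hand":1}]' | sed -n 5,6p
python3 -m handwheel '[{"xyz":[0,0,0],"delta_rot":[0,0,0],"hand":1},{"xyz":[0,0,0],"delta_rot":[0,0,0],"hand":1},{"xyz":[0,0,0],"delta_rot":[0,0,0],"hand":1},{"xyz":[0,0,0],"delta_rot":[0,0,0],"hand":1},{"xyz":[0,0,0],"delta_rot":[0,0,0],"hand":1}]'
```

```text
position: [0.4513, -0.3635, 0.0492]
tcp_rot: [[-0.995, -0.104, 0.001], [-0.104, 0.995, -0.001], [-0.001, -0.001, -1.0]]
force: [0.2, -0.4, 1.1]
opening: 0.855
opening: 0.289
grasp_force: 0.0
time_s: 15.5
position: [0.4509, -0.3631, 0.0486]
tcp_rot: [[-0.995, -0.104, 0.0], [-0.104, 0.995, -0.0], [0.0, -0.0, -1.0]]
force: [-0.1, -0.9, 0.6]
opening: 0.22
grasp_force: 30.0
```

```bash
python3 -m handwheel '[{"xyz":[-3,8.9,0],"delta_rot":[0,0,0],"hand":1},{"xyz":[-7.9,17,0],"delta_rot":[0,0,0],"hand":1},{"xyz":[-14.3,23.9,0],"delta_rot":[0,0,0],"hand":1},{"xyz":[-22,29.3,0],"delta_rot":[0,0,0],"hand":1},{"xyz":[-30.6,33,0],"delta_rot":[0,0,0],"hand":1}]'
```

```text
time_s: 16.12
position: [0.4786, -0.3269, 0.0487]
tcp_rot: [[-0.995, -0.105, 0.0], [-0.105, 0.995, -0.0], [-0.0, -0.001, -1.0]]
force: [-0.2, -2.8, -2.3]
opening: 0.221
grasp_force: 30.0
```

```bash
f(){ grep -E "posi|force:|opening"; }
python3 -m handwheel '[{"xyz":[-13.9,2,0],"delta_rot":[0,0,0],"hand":1},{"xyz":[-27.8,-0.4,0],"delta_rot":[0,0,0],"hand":1},{"xyz":[-40.2,-7,0],"delta_rot":[0,0,0],"hand":1},{"xyz":[-50,-17.1,0],"delta_rot":[0,0,0],"hand":1},{"xyz":[-56.2,-29.8,0],"delta_rot":[0,0,0],"hand":1}]' | f
```

```text
position: [0.5372, -0.351, 0.0485]
force: [-3.4, -0.0, 1.0]
opening: 0.22
grasp_force: 30.0
```

```bash
f(){ grep -E "posi|force:|opening"; }
python3 -m handwheel '[{"xyz":[-2,-13.9,0],"delta_rot":[0,0,0],"hand":1},{"xyz":[0.4,-27.8,0],"delta_rot":[0,0,0],"hand":1},{"xyz":[7,-40.2,0],"delta_rot":[0,0,0],"hand":1},{"xyz":[17.1,-50,0],"delta_rot":[0,0,0],"hand":1},{"xyz":[29.8,-56.2,0],"delta_rot":[0,0,0],"hand":1}]' | f
python3 -m handwheel '[{"xyz":[13.9,-2,0],"delta_rot":[0,0,0],"hand":1},{"xyz":[27.8,0.4,0],"delta_rot":[0,0,0],"hand":1},{"xyz":[40.2,7,0],"delta_rot":[0,0,0],"hand":1},{"xyz":[50,17.1,0],"delta_rot":[0,0,0],"hand":1},{"xyz":[56.2,29.8,0],"delta_rot":[0,0,0],"hand":1}]' | f
python3 -m handwheel '[{"xyz":[2,13.9,0],"delta_rot":[0,0,0],"hand":1},{"xyz":[-0.4,27.8,0],"delta_rot":[0,0,0],"hand":1},{"xyz":[-7,40.2,0],"delta_rot":[0,0,0],"hand":1},{"xyz":[-17.1,50,0],"delta_rot":[0,0,0],"hand":1},{"xyz":[-29.8,56.2,0],"delta_rot":[0,0,0],"hand":1}]' | f
```

```text
position: [0.5124, -0.4104, 0.0486]
force: [-0.0, 2.8, 0.5]
opening: 0.22
grasp_force: 30.0
position: [0.4539, -0.386, 0.0487]
force: [5.5, 0.6, -2.5]
opening: 0.221
grasp_force: 30.0
position: [0.4768, -0.3276, 0.0487]
force: [-5.5, -7.1, -2.4]
opening: 0.22
grasp_force: 30.0
```

```bash
f(){ grep -E "posi|force:|opening"; }
python3 -m handwheel '[{"xyz":[-13.9,2,0],"delta_rot":[0,0,0],"hand":1},{"xyz":[-27.8,-0.4,0],"delta_rot":[0,0,0],"hand":1},{"xyz":[-40.2,-7,0],"delta_rot":[0,0,0],"hand":1},{"xyz":[-50,-17.1,0],"delta_rot":[0,0,0],"hand":1},{"xyz":[-56.2,-29.8,0],"delta_rot":[0,0,0],"hand":1}]' | f
python3 -m handwheel '[{"xyz":[-2,-13.9,0],"delta_rot":[0,0,0],"hand":1},{"xyz":[0.4,-27.8,0],"delta_rot":[0,0,0],"hand":1},{"xyz":[7,-40.2,0],"delta_rot":[0,0,0],"hand":1},{"xyz":[17.1,-50,0],"delta_rot":[0,0,0],"hand":1},{"xyz":[29.8,-56.2,0],"delta_rot":[0,0,0],"hand":1}]' | f
python3 -m handwheel '[{"xyz":[13.9,-2,0],"delta_rot":[0,0,0],"hand":1},{"xyz":[27.8,0.4,0],"delta_rot":[0,0,0],"hand":1},{"xyz":[40.2,7,0],"delta_rot":[0,0,0],"hand":1},{"xyz":[50,17.1,0],"delta_rot":[0,0,0],"hand":1},{"xyz":[56.2,29.8,0],"delta_rot":[0,0,0],"hand":1}]' | f
python3 -m handwheel '[{"xyz":[2,13.9,0],"delta_rot":[0,0,0],"hand":1},{"xyz":[-0.4,27.8,0],"delta_rot":[0,0,0],"hand":1},{"xyz":[-7,40.2,0],"delta_rot":[0,0,0],"hand":1},{"xyz":[-17.1,50,0],"delta_rot":[0,0,0],"hand":1},{"xyz":[-29.8,56.2,0],"delta_rot":[0,0,0],"hand":1}]' | f
```

```text
position: [0.534, -0.345, 0.0484]
force: [-4.7, 8.3, 7.8]
opening: 0.222
grasp_force: 30.0
position: [0.5173, -0.408, 0.0488]
force: [8.8, 3.1, -2.6]
opening: 0.219
grasp_force: 30.0
position: [0.4565, -0.3906, 0.049]
force: [2.0, -9.6, -7.9]
opening: 0.217
grasp_force: 30.0
position: [0.4762, -0.3278, 0.0487]
force: [-6.4, -7.2, -1.1]
opening: 0.217
grasp_force: 30.0
```

```bash
f(){ grep -E "posi|force:|opening"; }
python3 -m handwheel '[{"xyz":[-13.9,2,0],"delta_rot":[0,0,0],"hand":1},{"xyz":[-27.8,-0.4,0],"delta_rot":[0,0,0],"hand":1},{"xyz":[-40.2,-7,0],"delta_rot":[0,0,0],"hand":1},{"xyz":[-50,-17.1,0],"delta_rot":[0,0,0],"hand":1},{"xyz":[-56.2,-29.8,0],"delta_rot":[0,0,0],"hand":1}]' | f
python3 -m handwheel '[{"xyz":[-2,-13.9,0],"delta_rot":[0,0,0],"hand":1},{"xyz":[0.4,-27.8,0],"delta_rot":[0,0,0],"hand":1},{"xyz":[7,-40.2,0],"delta_rot":[0,0,0],"hand":1},{"xyz":[17.1,-50,0],"delta_rot":[0,0,0],"hand":1},{"xyz":[29.8,-56.2,0],"delta_rot":[0,0,0],"hand":1}]' | f
python3 -m handwheel '[{"xyz":[13.9,-2,0],"delta_rot":[0,0,0],"hand":1},{"xyz":[27.8,0.4,0],"delta_rot":[0,0,0],"hand":1},{"xyz":[40.2,7,0],"delta_rot":[0,0,0],"hand":1},{"xyz":[50,17.1,0],"delta_rot":[0,0,0],"hand":1},{"xyz":[56.2,29.8,0],"delta_rot":[0,0,0],"hand":1}]' | f
```

```text
position: [0.534, -0.345, 0.0484]
force: [-4.0, 7.2, 6.8]
opening: 0.219
grasp_force: 30.0
position: [0.5173, -0.408, 0.0488]
force: [9.1, 3.5, -2.1]
opening: 0.222
grasp_force: 30.0
position: [0.4562, -0.3901, 0.049]
force: [1.8, -7.6, -6.9]
opening: 0.223
grasp_force: 30.0
```

```bash
f(){ grep -E "posi|force:|opening"; }
python3 -m handwheel '[{"xyz":[2,13.9,0],"delta_rot":[0,0,0],"hand":1},{"xyz":[-0.4,27.8,0],"delta_rot":[0,0,0],"hand":1},{"xyz":[-7,40.2,0],"delta_rot":[0,0,0],"hand":1},{"xyz":[-17.1,50,0],"delta_rot":[0,0,0],"hand":1},{"xyz":[-29.8,56.2,0],"delta_rot":[0,0,0],"hand":1}]' | f
```

```text
position: [0.4791, -0.3266, 0.0487]
force: [0.6, -4.4, -4.0]
opening: 0.219
grasp_force: 30.0
```

```bash
f(){ grep -E "posi|force:|opening"; }
python3 -m handwheel '[{"xyz":[-13.9,2,0],"delta_rot":[0,0,0],"hand":1},{"xyz":[-27.8,-0.4,0],"delta_rot":[0,0,0],"hand":1},{"xyz":[-40.2,-7,0],"delta_rot":[0,0,0],"hand":1},{"xyz":[-50,-17.1,0],"delta_rot":[0,0,0],"hand":1},{"xyz":[-56.2,-29.8,0],"delta_rot":[0,0,0],"hand":1}]' | f
python3 -m handwheel '[{"xyz":[-2,-13.9,0],"delta_rot":[0,0,0],"hand":1},{"xyz":[0.4,-27.8,0],"delta_rot":[0,0,0],"hand":1},{"xyz":[0.4,-27.8,0],"delta_rot":[0,0,0],"hand":-0.3},{"xyz":[0.4,-27.8,0],"delta_rot":[0,0,0],"hand":-0.3},{"xyz":[0.4,-27.8,0],"delta_rot":[0,0,0],"hand":-0.3}]' | f
python3 -m handwheel '[{"xyz":[0,0,0],"delta_rot":[0,0,0],"hand":-0.3},{"xyz":[0,0,-20],"delta_rot":[0,0,0],"hand":-0.3},{"xyz":[0,0,-60],"delta_rot":[0,0,0],"hand":-0.5},{"xyz":[0,60,-90],"delta_rot":[0,0,0],"hand":-0.5},{"xyz":[0,120,-90],"delta_rot":[0,0,0],"hand":-0.5}]' | f
```

```text
position: [0.5371, -0.3508, 0.0486]
force: [-3.7, -0.6, 1.9]
opening: 0.221
grasp_force: 30.0
position: [0.5395, -0.3783, 0.0486]
force: [0.0, -0.5, -1.0]
opening: 0.472
grasp_force: 0.0
position: [0.5294, -0.2621, 0.1428]
force: [0.7, 1.1, 0.7]
opening: 0.743
grasp_force: 0.0
```

```bash
f(){ grep -E "posi|force:|opening"; }
python3 - <<'E'
from h import *
snap('top','t7.png')
a=cv2.imread('pics/raw_top0.png').astype(int);b=cv2.imread('pics/raw_t7.png').astype(int)
for n,(x,y) in dict(p1=(203,268),p2=(240,256),p3=(321,261)).items(): print(n,np.abs(a-b)[y-18:y+18,x-18:x+18].mean())
print(atz('top',[(327,231)],.03))
E
python3 -m handwheel '[{"xyz":[20,40,0],"delta_rot":[0,0,0],"hand":-0.8},{"xyz":[40,80,0],"delta_rot":[0,0,0],"hand":-0.8},{"xyz":[60,120,0],"delta_rot":[0,0,0],"hand":-0.8},{"xyz":[87,163,0],"delta_rot":[0,0,0],"hand":-0.8},{"xyz":[87,163,0],"delta_rot":[0,0,0],"hand":-0.8}]' | f
python3 - <<'E'
from h import *
snap('top','t8.png');snap('side','s8.png')
t=cv2.resize(cv2.imread('pics/raw_t8.png')[170:310,290:470],None,fx=4,fy=4,interpolation=cv2.INTER_CUBIC)
cv2.imwrite('pics/t8c.png',t)
delta([.4254,-.1092,-.005])
E
```

```text
p1 90.30864197530865
p2 112.4891975308642
p3 97.20293209876543
[[ 0.4998 -0.1272  0.03  ]]
position: [0.42, -0.1044, 0.1393]
force: [-0.2, 0.5, 0.6]
opening: 0.9
grasp_force: 0.0
xyz mm [ -0.2  -0.7 144.8]
```

View pics/t8c.png

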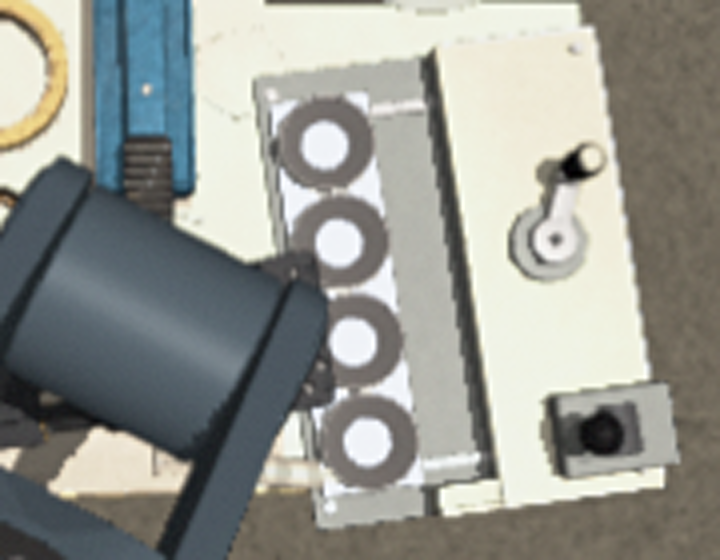

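```bash
f(){ grep -E "posi|force:|opening|grasp"; }
python3 - <<'E'
from h import *
c=lambda x,y:(290+x/4-.4,170+y/4-.4)
w=atz('top',[c(325,145),c(339,243),c(354,342),c(367,441)],.018);print(w)
d=(w[0]-w[3])/3;print(d,np.linalg.norm(d),np.degrees(np.arctan2(d[1],d[0])))
E
python3 -m handwheel '[{"xyz":[0,-3,50],"delta_rot":[0,0,0],"hand":-1},{"xyz":[0,-3,100],"delta_rot":[0,0,0],"hand":-1},{"xyz":[0,-3,130],"delta_rot":[0,0,0],"hand":-1},{"xyz":[0,-3,144],"delta_rot":[0,0,0],"hand":-1},{"xyz":[0,-3,144],"delta_rot":[0,0,0],"hand":1}]' | f
python3 -m handwheel '[{"xyz":[0,0,0],"delta_rot":[0,0,0],"hand":1},{"xyz":[0,0,0],"delta_rot":[0,0,0],"hand":1},{"xyz":[0,0,0],"delta_rot":[0,0,0],"hand":1},{"xyz":[0,0,0],"delta_rot":[0,0,0],"hand":1},{"xyz":[0,0,0],"delta_rot":[0,0,0],"hand":1}]' | f
```

```text
[[ 0.5623 -0.2389  0.018 ]
 [ 0.5006 -0.2456  0.018 ]
 [ 0.4388 -0.2529  0.018 ]
 [ 0.3776 -0.259   0.018 ]]
[0.0616 0.0067 0.    ] 0.06193727261433566 6.196885156252059
position: [0.4247, -0.1116, -0.0059]
force: [-0.0, -0.5, 0.4]
opening: 0.947
grasp_force: 0.0
position: [0.4246, -0.1112, -0.0047]
force: [0.2, -1.3, 6.9]
opening: 0.569
grasp_force: 30.0
```

```bash
f(){ grep -E "posi|rot|force:|opening|grasp"; }
python3 -m handwheel '[{"xyz":[0,0,-20],"delta_rot":[0,0,0],"hand":1},{"xyz":[0,0,-70],"delta_rot":[0,0,0],"hand":1},{"xyz":[0,-50,-80],"delta_rot":[0,0,0],"hand":1},{"xyz":[0,-100,-70],"delta_rot":[0,0,0],"hand":1},{"xyz":[0.6,-142.5,-65],"delta_rot":[0,0,0],"hand":1}]' | f
python3 -m handwheel '[{"xyz":[0,0,0],"delta_rot":[0,0,0],"hand":1},{"xyz":[0,0,0],"delta_rot":[0,0,0],"hand":1},{"xyz":[0,0,0],"delta_rot":[0,0,0],"hand":1},{"xyz":[0,0,0],"delta_rot":[0,0,0],"hand":1},{"xyz":[0,0,0],"delta_rot":[0,0,0],"hand":1}]' | f
python3 - <<'E'
from h import *
snap('side','s9.png'); snap('top','t9.png')
# predicted pod-top centre & seat in side
s=bot.read_state();p=np.array(s['position']);print(p)
c=np.array([p[0],p[1],0])
z0=p[2]+.0047
print('side pred cap top',proj('side',c+[0,0,z0+.072]),'foot',proj('side',c+[0,0,z0]),'seatC',proj('side',[.4388,-.2529,.018]))
cv2.imwrite('pics/s9c.png',cv2.resize(cv2.imread('pics/raw_s9.png')[170:300,190:330],None,fx=5,fy=4.5,interpolation=cv2.INTER_CUBIC))
E
```

```text
position: [0.4381, -0.254, 0.0596]
tcp_rot: [[-0.995, -0.104, 0.0], [-0.104, 0.995, -0.0], [-0.0, -0.0, -1.0]]
force: [0.4, 0.4, -0.9]
opening: 0.569
grasp_force: 30.0
position: [0.4382, -0.2519, 0.0597]
tcp_rot: [[-0.994, -0.105, -0.0], [-0.105, 0.994, 0.0], [0.0, 0.0, -1.0]]
force: [-0.1, 0.4, -2.0]
opening: 0.568
grasp_force: 30.0
[ 0.4382 -0.2523  0.0597]
side pred cap top [[247.5116 198.0503]] foot [[251.1773 218.2962]] seatC [[253.0463 230.4431]]
```

View pics/s9c.png

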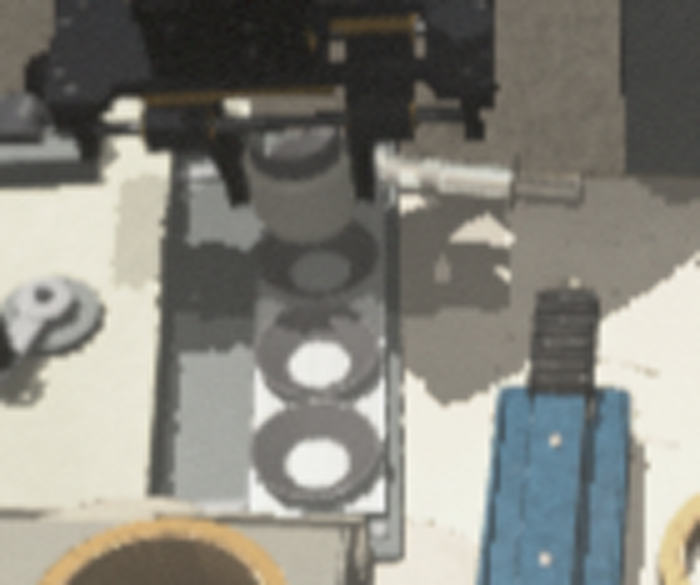

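```bash
f(){ grep -E "posi|rot|force:|opening|grasp"; }
python3 -m handwheel '[{"xyz":[-0.5,-0.5,12],"delta_rot":[0,0,0],"hand":1},{"xyz":[-0.5,-0.5,24],"delta_rot":[0,0,0],"hand":1},{"xyz":[-0.5,-0.5,34],"delta_rot":[0,0,0],"hand":1},{"xyz":[-0.5,-0.5,38],"delta_rot":[0,0,0],"hand":1},{"xyz":[-0.5,-0.5,38],"delta_rot":[0,0,0],"hand":1}]' | f
python3 -m handwheel '[{"xyz":[0,0,1],"delta_rot":[0,0,0],"hand":1},{"xyz":[0,0,2],"delta_rot":[0,0,0],"hand":1},{"xyz":[0,0,3],"delta_rot":[0,0,0],"hand":1},{"xyz":[0,0,4],"delta_rot":[0,0,0],"hand":1},{"xyz":[0,0,4],"delta_rot":[0,0,0],"hand":1}]' | f
```

```text
position: [0.4384, -0.2529, 0.0211]
tcp_rot: [[-0.995, -0.104, -0.001], [-0.104, 0.995, 0.001], [0.001, 0.001, -1.0]]
force: [-0.1, 1.2, -2.1]
opening: 0.571
grasp_force: 30.0
position: [0.4384, -0.2528, 0.0177]
tcp_rot: [[-0.995, -0.104, -0.0], [-0.104, 0.995, 0.0], [0.0, 0.0, -1.0]]
force: [-1.1, 0.3, 1.1]
opening: 0.571
grasp_force: 30.0
```

```bash
f(){ grep -E "posi|rot|force:|opening|grasp"; }
python3 -m handwheel '[{"xyz":[0,0,1],"delta_rot":[0,0,0],"hand":1},{"xyz":[0,0,1],"delta_rot":[0,0,0],"hand":1},{"xyz":[0,0,1],"delta_rot":[0,0,0],"hand":-0.4},{"xyz":[0,0,1],"delta_rot":[0,0,0],"hand":-0.4},{"xyz":[0,0,1],"delta_rot":[0,0,0],"hand":-0.4}]' | f
python3 -m handwheel '[{"xyz":[0,0,0],"delta_rot":[0,0,0],"hand":-0.6},{"xyz":[0,0,0],"delta_rot":[0,0,0],"hand":-0.6},{"xyz":[0,0,-40],"delta_rot":[0,0,0],"hand":-0.6},{"xyz":[0,0,-90],"delta_rot":[0,0,0],"hand":-1},{"xyz":[0,50,-110],"delta_rot":[0,0,0],"hand":-1}]' | f
python3 -m handwheel '[{"xyz":[0,60,-20],"delta_rot":[0,0,0],"hand":-1},{"xyz":[0,120,-30],"delta_rot":[0,0,0],"hand":-1},{"xyz":[0,180,-30],"delta_rot":[0,0,0],"hand":-1},{"xyz":[0,240,-30],"delta_rot":[0,0,0],"hand":-1},{"xyz":[0,280,-30],"delta_rot":[0,0,0],"hand":-1}]' | f
python3 - <<'E'
from h import *
snap('side','s10.png'); snap('top','t10.png')
c=lambda n,x0,y0,w,h:cv2.resize(cv2.imread(f'pics/raw_{n}.png')[y0:y0+h,x0:x0+w],(w*4,h*4),interpolation=cv2.INTER_CUBIC)
print(proj('side',[[.4388,-.2529,.093],[.4388,-.2529,.021]]),proj('top',[[.4388,-.2529,.093],[.4388,-.2529,.021]]))
a=c('t10',340,180,80,130)
b=c('s10',220,180,110,60); d=c('s10',370,190,90,60)
# bottom: pods in side & top
e=c('t10',180,235,90,60)
H=np.zeros((520,800,3),np.uint8)
H[:520,:320]=a;H[:240,325:765]=b;H[250:490,325:685]=d
cv2.imwrite('pics/m10.png',H)
st()
E
```

```text
position: [0.439, -0.2534, 0.0165]
tcp_rot: [[-0.995, -0.104, 0.001], [-0.104, 0.995, -0.001], [-0.001, -0.001, -1.0]]
force: [-0.1, -0.9, 0.4]
opening: 0.694
grasp_force: 0.0
position: [0.4369, -0.2074, 0.1295]
tcp_rot: [[-0.995, -0.1, 0.008], [-0.1, 0.995, -0.007], [-0.007, -0.007, -1.0]]
force: [0.2, 1.2, -0.4]
opening: 0.943
grasp_force: 0.0
position: [0.4033, 0.0774, 0.1568]
tcp_rot: [[-0.994, -0.106, -0.0], [-0.106, 0.994, 0.0], [0.0, 0.0, -1.0]]
force: [-0.1, 0.1, 0.5]
opening: 0.997
grasp_force: 0.0
[[249.4583 210.7013]
 [252.9101 229.6934]] [[383.0063 253.221 ]
 [378.2841 255.0264]]
32.1 pos [0.4026 0.0784 0.1566] F [-0.7639 -0.2508  0.2197] op 1.000759732401958 gf 0.0 
 [[-0.994  -0.1094 -0.0012]
 [-0.1094  0.994   0.0009]
 [ 0.0011  0.001  -1.    ]] 
q [  -4.7278   17.3282  113.7875    0.0608   48.9553 -101.0501]
```

View pics/m10.png

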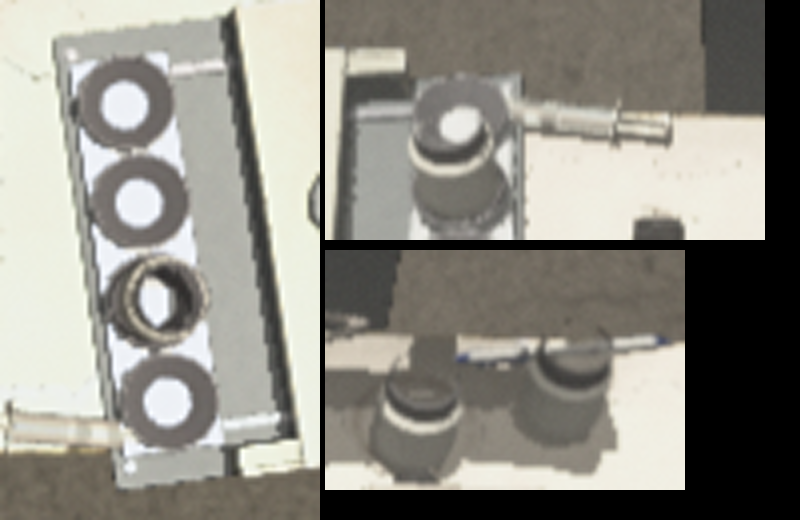

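```bash
cat >> h.py <<'E'
from scipy.spatial import ConvexHull
def sil(cam,x,y,z0):
    t=np.linspace(0,2*np.pi,40);P=[]
    for r,z in((.016,0),(.025,.019),(.025,.052),(.0215,.052),(.0215,.072)): P.append(np.c_[x+r*np.cos(t),y+r*np.sin(t),np.full(40,z0+z)])
    u=proj(cam,np.vstack(P));return cv2.convexHull(u.astype(np.float32)).reshape(-1,2)
E
python3 - <<'E'
from h import *
print('side p2,p1',atz('side',[(393.7,225),(432.5,216)],.072))
t=cv2.imread('pics/raw_s10.png');s0=cv2.imread('pics/raw_side0.png')
# side0 template matching of pods in grayscale edges, seeds
g0=cv2.cvtColor(s0,cv2.COLOR_BGR2GRAY);g1=cv2.cvtColor(t,cv2.COLOR_BGR2GRAY)
for n,(x,y,Z) in dict(p1=(.4141,.1666,0),p2=(.4411,.0795,0),p3=(.4254,-.1092,0)).items():
    h=sil('side',x,y,0);print(n,'pred side hull',h.min(0),h.max(0))
h=sil('side',.4388,-.2529,.021);print('C side',h.min(0),h.max(0));h=sil('top',.4388,-.2529,.021);print('C top',h.min(0),h.max(0))
print('p1,p2 s10');
for r in range(196,252): print(r,''.join('#' if v<55 else '+' if v<85 else '-' if v<120 else '.' for v in g1[r,375:456]))
print('C s10')
for r in range(192,242): print(r,''.join('#' if v<70 else '+' if v<100 else '-' if v<150 else '.' for v in g1[r,230:275]))
E
```

```text
side p2,p1 [[0.451  0.0834 0.072 ]
 [0.4203 0.1758 0.072 ]]
p1 pred side hull [413.8673 206.9407] [437.536  237.5524]
p2 pred side hull [378.6747 214.5358] [401.3459 245.2352]
p3 pred side hull [301.2292 207.087 ] [321.9877 237.5883]
C side [239.8134 203.7139] [262.3726 234.8877]
C top [369.2382 243.164 ] [392.2493 264.8676]
p1,p2 s10
196 +++++++++++++--------------------------------------------------------------------
197 +++++++++++++--------------------------------------------------------------------
198 ++++++++++++---------------------------------------------------------------------
199 ++++++++++++---------------------------------------------------------------------
200 ++++++++++++---------------------------------------------------------------------
201 ++++++++++++---------------------------------------------------------------------
202 ++++++++++++---------------------------------------------------------------------
203 ++++++++++++---------------------------------------------------------------------
204 +++++++++++------------------------------------------------------------
[... 5858 characters left out ...]

228 ............----------------------+--..-.....
229 ............----------------------+---.-.....
230 ............---------------------++---.-.....
231 .............-------------------------.......
232 .............--------------------------......
233 ..............---++--------+--------.--......
234 ..............-----++-----+--------..-.-.....
235 ..............--------------------...-.-.....
236 ................-----------------....-.-.....
237 ................----------------.....-.......
238 ..................--------.---.......-.......
239 ..................------------...............
240 ................---------------........-.....
241 ...............------------------....-.-.....
```

```bash
f(){ grep -E "posi|rot|force:|opening|grasp"; }
python3 - <<'E'
from h import *
delta([.442,.0805,-.005])
E
python3 -m handwheel '[{"xyz":[-20,3,0],"delta_rot":[0,0,0],"hand":-1},{"xyz":[-38,5,40],"delta_rot":[0,0,0],"hand":-1},{"xyz":[-39,6,80],"delta_rot":[0,0,0],"hand":-1},{"xyz":[-39,6,80],"delta_rot":[0,0,0],"hand":-1},{"xyz":[-39,6,80],"delta_rot":[0,0,0],"hand":-1}]' | f
python3 - <<'E'
from h import *
delta([.442,.0805,-.005]); delta([.5006,-.2456,.12])
E
```

```text
xyz mm [-39.6  -2.3 161.6]
position: [0.4429, 0.0847, 0.0773]
tcp_rot: [[-0.995, -0.103, 0.001], [-0.103, 0.995, -0.0], [-0.001, -0.0, -1.0]]
force: [0.2, 0.1, 0.3]
opening: 1.0
grasp_force: 0.0
xyz mm [ 1.4 -4.  82.3]
xyz mm [ -23.2 -334.5  -42.6]
```

```bash
f(){ grep -E "posi|force:|opening|grasp"; }
python3 -m handwheel '[{"xyz":[0,-3,30],"delta_rot":[0,0,0],"hand":-1},{"xyz":[0,-3,60],"delta_rot":[0,0,0],"hand":-1},{"xyz":[0,-3,82],"delta_rot":[0,0,0],"hand":-1},{"xyz":[0,-3,82],"delta_rot":[0,0,0],"hand":-1},{"xyz":[0,-3,82],"delta_rot":[0,0,0],"hand":1}]' | f
python3 -m handwheel '[{"xyz":[0,0,0],"delta_rot":[0,0,0],"hand":1},{"xyz":[0,0,0],"delta_rot":[0,0,0],"hand":1},{"xyz":[0,0,0],"delta_rot":[0,0,0],"hand":1},{"xyz":[0,0,0],"delta_rot":[0,0,0],"hand":1},{"xyz":[0,0,0],"delta_rot":[0,0,0],"hand":1}]' | f
python3 - <<'E'
from h import *
delta([.5006,-.2456,.15])
E
```

```text
position: [0.444, 0.082, -0.0039]
force: [0.6, 0.4, 0.1]
opening: 0.949
grasp_force: 0.0
position: [0.4429, 0.0823, -0.0051]
force: [-0.8, 1.2, 4.2]
opening: 0.569
grasp_force: 30.0
xyz mm [ -23.3 -332.1 -155.1]
```

```bash
f(){ grep -E "posi|force:|opening|grasp"; }
python3 -m handwheel '[{"xyz":[0,0,-30],"delta_rot":[0,0,0],"hand":1},{"xyz":[0,0,-85],"delta_rot":[0,0,0],"hand":1},{"xyz":[-2,-30,-125],"delta_rot":[0,0,0],"hand":1},{"xyz":[-6,-80,-145],"delta_rot":[0,0,0],"hand":1},{"xyz":[-10,-140,-145],"delta_rot":[0,0,0],"hand":1}]' | f
python3 -m handwheel '[{"xyz":[-4,-50,0],"delta_rot":[0,0,0],"hand":1},{"xyz":[-8,-100,0],"delta_rot":[0,0,0],"hand":1},{"xyz":[-12,-150,0],"delta_rot":[0,0,0],"hand":1},{"xyz":[-13,-192,20],"delta_rot":[0,0,0],"hand":1},{"xyz":[-13,-192,70],"delta_rot":[0,0,0],"hand":1}]' | f
python3 -m handwheel '[{"xyz":[0,0,0],"delta_rot":[0,0,0],"hand":1},{"xyz":[0,0,0],"delta_rot":[0,0,0],"hand":1},{"xyz":[0,0,0],"delta_rot":[0,0,0],"hand":1},{"xyz":[0,0,0],"delta_rot":[0,0,0],"hand":1},{"xyz":[0,0,0],"delta_rot":[0,0,0],"hand":1}]' | f
python3 - <<'E'
from h import *
delta([.5006,-.2456,.0159])
E
```

```text
position: [0.4684, -0.0571, 0.1412]
force: [0.5, -0.3, -1.6]
opening: 0.564
grasp_force: 30.0
position: [0.5034, -0.2515, 0.0704]
force: [0.2, 0.6, -2.3]
opening: 0.561
grasp_force: 30.0
position: [0.5008, -0.2456, 0.0706]
force: [-0.9, 0.3, -1.3]
opening: 0.563
grasp_force: 30.0
xyz mm [ 0.2  0.1 54.7]
```

```bash
f(){ grep -E "posi|force:|opening|grasp"; }
python3 -m handwheel '[{"xyz":[0,0,18],"delta_rot":[0,0,0],"hand":1},{"xyz":[0,0,36],"delta_rot":[0,0,0],"hand":1},{"xyz":[0,0,46],"delta_rot":[0,0,0],"hand":1},{"xyz":[0,0,50],"delta_rot":[0,0,0],"hand":1},{"xyz":[0,0,50],"delta_rot":[0,0,0],"hand":1}]' | f
python3 -m handwheel '[{"xyz":[0,0,1],"delta_rot":[0,0,0],"hand":1},{"xyz":[0,0,2],"delta_rot":[0,0,0],"hand":1},{"xyz":[0,0,3],"delta_rot":[0,0,0],"hand":1},{"xyz":[0,0,4],"delta_rot":[0,0,0],"hand":1},{"xyz":[0,0,4],"delta_rot":[0,0,0],"hand":1}]' | f
```

```text
position: [0.5004, -0.2457, 0.0197]
force: [-0.1, -0.7, -0.5]
opening: 0.565
grasp_force: 30.0
position: [0.5008, -0.2453, 0.0164]
force: [1.3, 2.0, 5.4]
opening: 0.564
grasp_force: 30.0
```

```bash
f(){ grep -E "posi|force:|opening|grasp"; }
python3 -m handwheel '[{"xyz":[0,0,0],"delta_rot":[0,0,0],"hand":-0.4},{"xyz":[0,0,0],"delta_rot":[0,0,0],"hand":-0.4},{"xyz":[0,0,0],"delta_rot":[0,0,0],"hand":-0.4},{"xyz":[0,0,0],"delta_rot":[0,0,0],"hand":-0.6},{"xyz":[0,0,0],"delta_rot":[0,0,0],"hand":-0.6}]' | f
python3 -m handwheel '[{"xyz":[0,0,-50],"delta_rot":[0,0,0],"hand":-0.6},{"xyz":[0,0,-110],"delta_rot":[0,0,0],"hand":-1},{"xyz":[10,50,-130],"delta_rot":[0,0,0],"hand":-1},{"xyz":[20,110,-140],"delta_rot":[0,0,0],"hand":-1},{"xyz":[30,170,-140],"delta_rot":[0,0,0],"hand":-1}]' | f
python3 -m handwheel '[{"xyz":[5,60,0],"delta_rot":[0,0,0],"hand":-1},{"xyz":[10,120,0],"delta_rot":[0,0,0],"hand":-1},{"xyz":[15,160,0],"delta_rot":[0,0,0],"hand":-1},{"xyz":[15,160,0],"delta_rot":[0,0,0],"hand":-1},{"xyz":[15,160,0],"delta_rot":[0,0,0],"hand":-1}]' | f
python3 - <<'E'
from h import *
snap('side','s11.png');snap('top','t11.png')
g=cv2.cvtColor(cv2.imread('pics/raw_s11.png'),cv2.COLOR_BGR2GRAY)
g0=cv2.cvtColor(cv2.imread('pics/raw_s10.png'),cv2.COLOR_BGR2GRAY)
for n,(x,y) in dict(C=(.4388,-.2529),B=(.5006,-.2456)).items(): h=sil('side',x,y,.021);print(n,h.min(0),h.max(0))
for n,(x,y) in dict(p1=(.415,.167)).items(): h=sil('side',x,y,0);print(n,h.min(0),h.max(0))
for r in range(198,268): print(r,''.join('#' if v<70 else '+' if v<100 else '-' if v<150 else '.' for v in g[r,230:275]))
print('p1 moved?',np.abs(g.astype(int)-g0)[205:245,410:445].mean())
for r in range(205,244): print(r,''.join('#' if v<55 else '+' if v<85 else '-' if v<120 else '.' for v in g[r,400:456]))
delta([.415,.1675,.08])
E
```

```text
position: [0.5002, -0.2457, 0.0155]
force: [-0.2, 0.1, 0.4]
opening: 0.786
grasp_force: 0.0
position: [0.4528, -0.0786, 0.1567]
force: [0.5, 0.4, -0.8]
opening: 0.992
grasp_force: 0.0
position: [0.4217, 0.0776, 0.1557]
force: [-0.1, -0.4, -0.3]
opening: 1.0
grasp_force: 0.0
C [239.8134 203.7139] [262.3726 234.8877]
B [239.2142 224.3498] [262.5471 255.9001]
p1 [414.0613 207.2319] [437.7502 237.8493]
198 ---------++----------------------------------
199 +++++++++++++-----------------------...------
200 +++++++++++++-------------------.......+-----
201 ++++++++++++-..------------------......+-----
202 ++++++++++++-..------------------......+-----
203 ++++++++++++-.--------------------.....+-----
204 +++++++++++--.--------------------.....------
205 -----------------------------------......----
206 -...........-----------...---------..........
207 ............---------........-------.........
208 ............--------.........-------.........
209 -------------------..........-------.........
210 ------------------...........----------.....-
211 ...........-..----...........-.---------....
[... 4533 characters left out ...]
.....
233 -------------------------------------...................
234 ....---------------------------------...................
235 ......-----.....-..-----------------....................
236 .......-............----------------....................
237 .....................---------------....................
238 ........................--------........................
239 ........................................................
240 ........................................................
241 ........................................................
242 ........................................................
243 ........................................................
xyz mm [-2.4 90.8 75.6]
```

```bash
f(){ grep -E "posi|force:|opening|grasp"; }
python3 -m handwheel '[{"xyz":[-1,45,0],"delta_rot":[0,0,0],"hand":-1},{"xyz":[-2,92,20],"delta_rot":[0,0,0],"hand":-1},{"xyz":[-2,92,76],"delta_rot":[0,0,0],"hand":-1},{"xyz":[-2,92,120],"delta_rot":[0,0,0],"hand":-1},{"xyz":[-2,92,160],"delta_rot":[0,0,0],"hand":-1}]' | f
python3 -m handwheel '[{"xyz":[0,0,0],"delta_rot":[0,0,0],"hand":1},{"xyz":[0,0,0],"delta_rot":[0,0,0],"hand":1},{"xyz":[0,0,0],"delta_rot":[0,0,0],"hand":1},{"xyz":[0,0,0],"delta_rot":[0,0,0],"hand":1},{"xyz":[0,0,0],"delta_rot":[0,0,0],"hand":1}]' | f
python3 -m handwheel '[{"xyz":[0,0,-30],"delta_rot":[0,0,0],"hand":1},{"xyz":[0,0,-85],"delta_rot":[0,0,0],"hand":1},{"xyz":[0,-20,-130],"delta_rot":[0,0,0],"hand":1},{"xyz":[-10,-60,-160],"delta_rot":[0,0,0],"hand":1},{"xyz":[-20,-120,-160],"delta_rot":[0,0,0],"hand":1}]' | f
python3 - <<'E'
from h import *
delta([.5623,-.2389,.07])
E
```

```text
position: [0.4146, 0.1687, -0.006]
force: [-0.4, -0.2, -0.0]
opening: 0.998
grasp_force: 0.0
position: [0.4145, 0.1698, -0.0033]
force: [-0.1, -0.1, 7.7]
opening: 0.562
grasp_force: 30.0
position: [0.4479, 0.052, 0.1585]
force: [1.4, 0.1, -1.2]
opening: 0.562
grasp_force: 30.0
xyz mm [ -81.8 -301.4   89.5]
```

```bash
f(){ grep -E "posi|force:|opening|grasp"; }
python3 - <<'E'
from h import *
print(atz('top',[(400,170)],.05),atz('top',[(400,170)],.0),atz('top',[(385,126)],.12))
E
python3 -m handwheel '[{"xyz":[-15,-55,0],"delta_rot":[0,0,0],"hand":1},{"xyz":[-30,-110,0],"delta_rot":[0,0,0],"hand":1},{"xyz":[-45,-165,0],"delta_rot":[0,0,0],"hand":1},{"xyz":[-60,-220,0],"delta_rot":[0,0,0],"hand":1},{"xyz":[-75,-270,0],"delta_rot":[0,0,0],"hand":1}]' | f
python3 -m handwheel '[{"xyz":[-7,-31,0],"delta_rot":[0,0,0],"hand":1},{"xyz":[-7,-31,40],"delta_rot":[0,0,0],"hand":1},{"xyz":[-7,-31,89],"delta_rot":[0,0,0],"hand":1},{"xyz":[-7,-31,89],"delta_rot":[0,0,0],"hand":1},{"xyz":[-7,-31,89],"delta_rot":[0,0,0],"hand":1}]' | f
python3 - <<'E'
from h import *
delta([.5623,-.2389,.0177])
E
```

```text
[[ 0.6451 -0.3094  0.05  ]] [[ 0.6574 -0.32    0.    ]] [[ 0.7329 -0.2641  0.12  ]]
position: [0.5485, -0.2101, 0.1556]
force: [1.2, 0.5, -0.4]
opening: 0.565
grasp_force: 30.0
position: [0.5595, -0.2388, 0.0678]
force: [0.1, -0.3, -2.3]
opening: 0.566
grasp_force: 30.0
xyz mm [-2.7 -0.4 50.1]
```

```bash
f(){ grep -E "posi|force:|opening|grasp"; }
python3 -m handwheel '[{"xyz":[-2.5,0,18],"delta_rot":[0,0,0],"hand":1},{"xyz":[-2.5,0,34],"delta_rot":[0,0,0],"hand":1},{"xyz":[-2.5,0,43],"delta_rot":[0,0,0],"hand":1},{"xyz":[-2.5,0,46],"delta_rot":[0,0,0],"hand":1},{"xyz":[-2.5,0,46],"delta_rot":[0,0,0],"hand":1}]' | f
python3 -m handwheel '[{"xyz":[0,0,1],"delta_rot":[0,0,0],"hand":1},{"xyz":[0,0,2],"delta_rot":[0,0,0],"hand":1},{"xyz":[0,0,3],"delta_rot":[0,0,0],"hand":1},{"xyz":[0,0,3],"delta_rot":[0,0,0],"hand":1},{"xyz":[0,0,3],"delta_rot":[0,0,0],"hand":1}]' | f
```

```text
position: [0.5613, -0.2382, 0.0204]
force: [-0.2, 0.2, -0.9]
opening: 0.564
grasp_force: 30.0
position: [0.5622, -0.2383, 0.0183]
force: [1.4, 2.5, 4.2]
opening: 0.564
grasp_force: 30.0
```

```bash
f(){ grep -E "posi|force:|opening|grasp"; }
python3 -m handwheel '[{"xyz":[0,0,0.5],"delta_rot":[0,0,0],"hand":-0.4},{"xyz":[0,0,0.5],"delta_rot":[0,0,0],"hand":-0.4},{"xyz":[0,0,0.5],"delta_rot":[0,0,0],"hand":-0.4},{"xyz":[0,0,0.5],"delta_rot":[0,0,0],"hand":-0.6},{"xyz":[0,0,0.5],"delta_rot":[0,0,0],"hand":-0.6}]' | f
python3 -m handwheel '[{"xyz":[0,0,-50],"delta_rot":[0,0,0],"hand":-0.6},{"xyz":[0,0,-110],"delta_rot":[0,0,0],"hand":0},{"xyz":[20,50,-140],"delta_rot":[0,0,0],"hand":1},{"xyz":[40,110,-140],"delta_rot":[0,0,0],"hand":1},{"xyz":[60,170,-140],"delta_rot":[0,0,0],"hand":1}]' | f
python3 -m handwheel '[{"xyz":[5,60,0],"delta_rot":[0,0,0],"hand":1},{"xyz":[10,120,0],"delta_rot":[0,0,0],"hand":1},{"xyz":[10,120,0],"delta_rot":[0,0,0],"hand":1},{"xyz":[10,120,0],"delta_rot":[0,0,0],"hand":1},{"xyz":[10,120,0],"delta_rot":[0,0,0],"hand":1}]' | f
python3 - <<'E'
from h import *
snap('side','s12.png');snap('top','t12.png')
def ov(cam,x0,y0,w,h,s):
    o=cv2.resize(cv2.imread('pics/raw_%s12.png'%cam[0])[y0:y0+h,x0:x0+w],None,fx=s,fy=s,interpolation=cv2.INTER_CUBIC)
    t=np.linspace(0,2*np.pi,60)
    for x,y in ((.5623,-.2389),(.5006,-.2456),(.4388,-.2529)):
        for r,z,c in((.025,.073,(0,0,255)),(.0215,.093,(0,255,0))):
            u=(proj(cam,np.c_[x+r*np.cos(t),y+r*np.sin(t),0*t+z])-[x0,y0]+.5)*s
            cv2.polylines(o,[np.round(u).astype(np.int32)],True,c,1)
    return o
a=ov('top',345,185,75,95,6);b=ov('side',225,190,55,95,6)
cv2.imwrite('pics/m12.png',np.hstack([a[:,:450],b[:,:330]]))
E
```

```text
position: [0.5612, -0.2382, 0.017]
force: [-0.1, 0.4, 0.2]
opening: 0.783
grasp_force: 0.0
position: [0.484, -0.0755, 0.1579]
force: [0.2, -0.5, -0.1]
opening: 0.433
grasp_force: 0.0
position: [0.4629, 0.0403, 0.1572]
force: [0.2, -0.8, 0.3]
opening: 0.005
grasp_force: 0.0
```

View pics/m12.png

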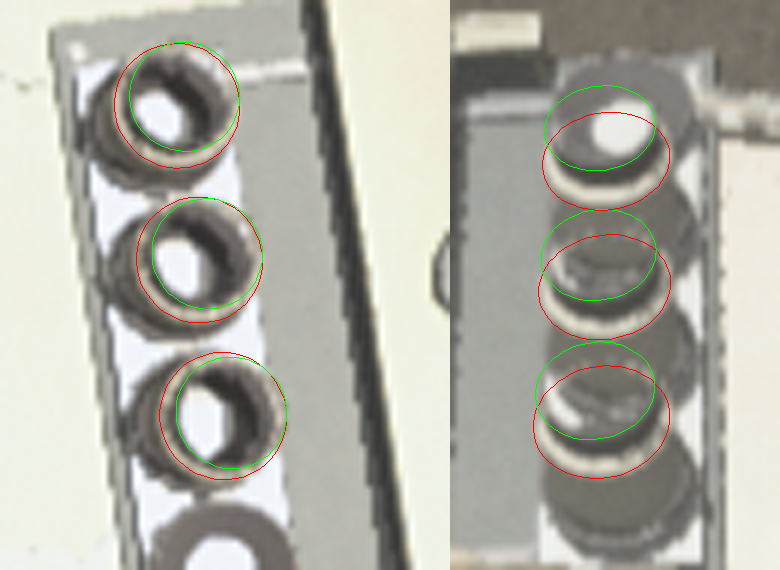

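```bash
f(){ grep -E "posi|force:|opening|grasp"; }
python3 -m handwheel '[{"xyz":[10,-58,0],"delta_rot":[0,0,0],"hand":1},{"xyz":[25,-114,0],"delta_rot":[0,0,0],"hand":1},{"xyz":[45,-170,0],"delta_rot":[0,0,0],"hand":1},{"xyz":[65,-226,0],"delta_rot":[0,0,0],"hand":1},{"xyz":[85,-280,0],"delta_rot":[0,0,0],"hand":1}]' | f
python3 -m handwheel '[{"xyz":[20,-42,0],"delta_rot":[0,0,0],"hand":1},{"xyz":[41,-84,0],"delta_rot":[0,0,0],"hand":1},{"xyz":[41,-84,0],"delta_rot":[0,0,0],"hand":1},{"xyz":[41,-84,0],"delta_rot":[0,0,0],"hand":1},{"xyz":[41,-84,0],"delta_rot":[0,0,0],"hand":1}]' | f
python3 - <<'E'
from h import *
delta([.375,-.335,.07])
snap('top','t13.png');snap('side','s13.png')
a=cv2.imread('pics/raw_side0.png').astype(int);b=cv2.imread('pics/raw_s13.png').astype(int)
print(np.array(bot.read_state()['position']))
E
```

```text
position: [0.4058, -0.2489, 0.1571]
force: [0.8, 0.3, 0.5]
opening: 0.002
grasp_force: 0.0
position: [0.3746, -0.3323, 0.1569]
force: [-0.3, 0.1, -0.5]
opening: 0.005
grasp_force: 0.0
xyz mm [-0.2 -2.8 86.9]
[ 0.3749 -0.3324  0.1571]
```

```bash
f(){ grep -E "posi|force:|opening|grasp"; }
python3 -m handwheel '[{"xyz":[0,0,40],"delta_rot":[0,0,0],"hand":1},{"xyz":[0,0,80],"delta_rot":[0,0,0],"hand":1},{"xyz":[0,0,87],"delta_rot":[0,0,0],"hand":1},{"xyz":[0,0,87],"delta_rot":[0,0,0],"hand":1},{"xyz":[0,0,87],"delta_rot":[0,0,0],"hand":1}]' | f
python3 -m handwheel '[{"xyz":[0,-6,0],"delta_rot":[0,0,0],"hand":1},{"xyz":[0,-12,0],"delta_rot":[0,0,0],"hand":1},{"xyz":[0,-18,0],"delta_rot":[0,0,0],"hand":1},{"xyz":[0,-24,0],"delta_rot":[0,0,0],"hand":1},{"xyz":[0,-30,0],"delta_rot":[0,0,0],"hand":1}]' | f
python3 -m handwheel '[{"xyz":[0,-5,0],"delta_rot":[0,0,0],"hand":1},{"xyz":[0,-10,0],"delta_rot":[0,0,0],"hand":1},{"xyz":[0,-15,0],"delta_rot":[0,0,0],"hand":1},{"xyz":[0,-20,0],"delta_rot":[0,0,0],"hand":1},{"xyz":[0,-24,0],"delta_rot":[0,0,0],"hand":1}]' | f
```

```text
position: [0.3756, -0.3344, 0.0715]
force: [0.3, 0.3, 0.0]
opening: 0.009
grasp_force: 0.0
position: [0.377, -0.3617, 0.0699]
force: [-0.6, 4.4, 3.4]
opening: 0.005
grasp_force: 2.0
position: [0.3805, -0.388, 0.0701]
force: [-0.1, 2.0, 0.7]
opening: 0.002
grasp_force: 0.8
```

```bash
f(){ grep -E "posi|force:"; }
python3 -m handwheel '[{"xyz":[0,-2,0],"delta_rot":[0,0,0],"hand":1},{"xyz":[0,-4,0],"delta_rot":[0,0,0],"hand":1},{"xyz":[0,-6,0],"delta_rot":[0,0,0],"hand":1},{"xyz":[0,-8,0],"delta_rot":[0,0,0],"hand":1},{"xyz":[0,-10,0],"delta_rot":[0,0,0],"hand":1}]' | f
```

```text
position: [0.3813, -0.3971, 0.07]
force: [1.5, 2.0, -1.1]
grasp_force: 0.7
```

```bash
f(){ grep -E "posi|force:"; }
python3 -m handwheel '[{"xyz":[0,-1,0],"delta_rot":[0,0,0],"hand":1},{"xyz":[0,-2,0],"delta_rot":[0,0,0],"hand":1},{"xyz":[0,-3,0],"delta_rot":[0,0,0],"hand":1},{"xyz":[0,-3,0],"delta_rot":[0,0,0],"hand":1},{"xyz":[0,-3,0],"delta_rot":[0,0,0],"hand":1}]' | f
```

```text
position: [0.3815, -0.4001, 0.07]
force: [-0.5, 1.6, -1.5]
grasp_force: 0.7
```

```bash
f(){ grep -E "posi|force:"; }
python3 -m handwheel '[{"xyz":[0,-1,0],"delta_rot":[0,0,0],"hand":1},{"xyz":[0,-2,0],"delta_rot":[0,0,0],"hand":1},{"xyz":[0,-3,0],"delta_rot":[0,0,0],"hand":1},{"xyz":[0,-4,0],"delta_rot":[0,0,0],"hand":1},{"xyz":[0,-4,0],"delta_rot":[0,0,0],"hand":1}]' | f
```

```text
position: [0.3815, -0.4012, 0.0699]
force: [0.3, 8.0, 0.9]
grasp_force: 3.5
```

```bash
f(){ grep -E "posi|force:"; }
python3 -m handwheel '[{"xyz":[0,-1,0],"delta_rot":[0,0,0],"hand":1},{"xyz":[0,-2,0],"delta_rot":[0,0,0],"hand":1},{"xyz":[0,-3,0],"delta_rot":[0,0,0],"hand":1},{"xyz":[0,-4,0],"delta_rot":[0,0,0],"hand":1},{"xyz":[0,-4,0],"delta_rot":[0,0,0],"hand":1}]' | f
```

```text
position: [0.3813, -0.4012, 0.0698]
force: [2.0, 13.4, 6.7]
grasp_force: 6.8
```

```bash
f(){ grep -E "posi|force:"; }
python3 -m handwheel '[{"xyz":[0,20,0],"delta_rot":[0,0,0],"hand":1},{"xyz":[0,40,-30],"delta_rot":[0,0,0],"hand":1},{"xyz":[0,60,-85],"delta_rot":[0,0,0],"hand":1},{"xyz":[0,120,-120],"delta_rot":[0,0,0],"hand":1},{"xyz":[0,180,-120],"delta_rot":[0,0,0],"hand":1}]' | f
python3 -m handwheel '[{"xyz":[-20,60,0],"delta_rot":[0,0,0],"hand":1},{"xyz":[-40,120,0],"delta_rot":[0,0,0],"hand":1},{"xyz":[-60,180,0],"delta_rot":[0,0,0],"hand":1},{"xyz":[-60,220,0],"delta_rot":[0,0,0],"hand":1},{"xyz":[-60,220,0],"delta_rot":[0,0,0],"hand":1}]' | f
python3 - <<'E'
from h import *
snap('side','s14.png');snap('top','t14.png')
g=cv2.cvtColor(cv2.imread('pics/raw_t14.png'),cv2.COLOR_BGR2GRAY);s=cv2.cvtColor(cv2.imread('pics/raw_s14.png'),cv2.COLOR_BGR2GRAY)
g0=cv2.cvtColor(cv2.imread('pics/raw_top0.png'),cv2.COLOR_BGR2GRAY)
for n,i in(('start',g0),('now',g)):
    ys,xs=np.nonzero(i[262:296,425:462]<40);print(n,'ball px',xs.mean()+425,ys.mean()+262,len(xs),atz('top',[(xs.mean()+425,ys.mean()+262)],.103))
for n in ('s','t'):
    a=cv2.imread(f'pics/raw_{n}12.png').astype(int);b=cv2.imread(f'pics/raw_{n}14.png').astype(int)
    for x,y in ((.5623,-.2389),(.5006,-.2456),(.4388,-.2529)):
        u=proj('side' if n=='s' else 'top',[x,y,.06])[0].astype(int);print(n,np.abs(a-b)[u[1]-14:u[1]+14,u[0]-14:u[0]+14].mean())
a=cv2.imread('pics/raw_top0.png').astype(int);b=cv2.imread('pics/raw_t14.png').astype(int)
for n,(x,y) in dict(jar=(189,206),tape=(288,227),big=(287,188)).items(): print(n,np.abs(a-b)[y-18:y+18,x-18:x+18].mean())
st()
E
```

```text
position: [0.3667, -0.2354, 0.1931]
force: [0.3, -0.4, -0.9]
grasp_force: 0.0
position: [0.4014, -0.0059, 0.1905]
force: [-0.5, 0.1, 0.4]
grasp_force: 0.0
start ball px 439.8068181818182 278.03409090909093 88 [[ 0.3786 -0.3804  0.103 ]]
now ball px 457.34285714285716 275.5857142857143 70 [[ 0.3832 -0.4216  0.103 ]]
s 1.1781462585034013
s 1.247874149659864
s 1.2287414965986394
t 3.310374149659864
t 3.113095238095238
t 3.1381802721088436
jar 13.253343621399177
tape 19.383487654320987
big 13.054526748971194
52.5 pos [ 0.4024 -0.0084  0.1905] F [ 0.3167 -0.4238  0.5666] op 0.005050044615278867 gf 0.0 
 [[-0.9944 -0.1055  0.0033]
 [-0.1055  0.9944 -0.0019]
 [-0.0031 -0.0023 -1.    ]] 
q [ -17.1589   13.1469  112.4789   -0.062    54.16   -113.1791]
```

```bash
python3 -c "
from rig import workorder
print(workorder.hand_in())"
```

```text
the job is handed in; nothing more can be done
None
```

I wound the crank until it went slack, plus about a third of a turn to move the knob clear (carriage out roughly 105 mm by my estimate). All three pods I found look upright and home in seats, the clamp lever is pushed to its back stop, and the job is handed in; no verdict came back.

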